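Set out the stamping desk around the notepad

TASK

Set out this desk for stamping forms: put the ink-pad tin midway between the notepad and the calculator, level with them and with its long side parallel to the notepad's long side, and stand the rubber stamp upright on the middle of the tin. Lay the stapler beside the notepad on the side away from the calculator, parallel to the notepad's long side, half-way along it, with a gap of 3 cm; stand the empty pen pot upright behind the notepad, centred on its spiral edge (the edge away from you), also with a gap of 3 cm. Leave the mug and the yellow note block where they are.

Things in the scene. Friction and masses are not known exactly. Their poses are not given: they have to be found in the camera images.
- notepad: Spiral notepad lying flat, white ruled paper, 140 mm along its x, 100 mm along its y, 10 mm thick. It does not move when touched. Origin: centre of its underside, on the desk (z = 0). Its x points away from the robot (within about 0.2 rad), towards the edge with the row of dark spiral wires ('behind'); its y points left as seen from the robot. It may lie to the left or to the right of the calculator.
- calculator: Grey desk calculator lying flat, 120 mm along its x, 80 mm along its y, 20 mm high with its keys. It does not move when touched. Origin: centre of its underside. Its x points away from the robot (its display is at that end), parallel to the notepad's x; it stands about 225 mm to one side of the notepad, centre to centre, always left or right, never behind.
- ink_tin_center (a point): Closed ink-pad tin, a flat metal box with a dark lower half and a bright lid with a plain grey panel on it, 80 mm along its x, 56 mm along its y, 24 mm high, about 0.12 kg, loose. The point is its centre (12 mm above its underside). Its x is the long direction; z up. The top is flat.
- stamp_center (a point): Rubber stamp standing upright: a wooden block 50 mm along x, 32 mm along y, 20 mm high, on it a neck 14 mm thick and above that a dark round knob 28 mm in diameter, from 44 to 72 mm above the underside. About 0.08 kg, loose. The point is on its axis half-way up (36 mm above the underside). z up. Pick it by the knob.
- stapler_center (a point): Black desk stapler standing on its base, 130 mm along its x, 36 mm along its y (upper part 34 mm), 48 mm high, about 0.22 kg, loose. The point is its centre (24 mm above its underside). Its x is the long direction; either end may point away; z up.
- pen_pot_center (a point): Empty round pen pot, dark steel, upright, mouth up, outside diameter at most 60 mm (slightly narrower at the foot), 90 mm high, wall 3 mm, about 0.15 kg, loose. The point is on its axis half-way up (45 mm above the underside). z up.
- mug_center (a point): White mug, 80 mm in diameter, 95 mm high, with a handle; a bystander on the left, to be left alone. The point is on its axis half-way up.
- note_block_center (a point): Yellow block of note paper, 50 x 50 x 16 mm, a loose bystander beyond the middle of the row; to be left alone. The point is its centre.
Things that resemble listed ones, but are neither listed nor needed, are in the scene too. What is shaped like the part that bears pen_pot_center but green is not meant. Leave any turquoise look-alike of the part that bears stapler_center alone.

How it is judged:
At the end, for the whole second after the job is handed in: Tin flat, 20+ mm clear of notepad and calculator, level within 25 mm; stamp upright on it within 12 mm of centre; stapler on the far side from the calculator, mid-length within 20 mm; pot behind, within 15 mm of centred; both gaps 15-45 mm; tin and stapler parallel within 0.25 rad; released, still (((y of calculator in the frame of notepad above 0 m and y of ink_tin_center in the frame of notepad between 0.098 and 0.5 m and y of ink_tin_center in the frame of calculator between -0.5 and -0.088 m and y of stapler_center in the frame of notepad between -0.113 and -0.083 m) or (y of calculator in the frame of notepad below 0 m and y of ink_tin_center in the frame of notepad between -0.5 and -0.098 m and y of ink_tin_center in the frame of calculator between 0.088 and 0.5 m and y of stapler_center in the frame of notepad between 0.083 and 0.113 m)) and x of ink_tin_center in the frame of notepad between -0.025 and 0.025 m and x of ink_tin_center in the frame of calculator between -0.025 and 0.025 m and angle between the x axis of each of ink_tin_center, stapler_center and the x axis of notepad, either way round below 0.25 rad and angle between ink_tin_center's own z axis and vertical below 0.08 rad and height (world z) of ink_tin_center between 0.007 and 0.017 m and horizontal distance between stamp_center and ink_tin_center below 0.012 m and angle between each of stamp_center, stapler_center, pen_pot_center's own z axis and vertical below 0.1 rad and height (world z) of stamp_center between 0.054 and 0.066 m and x of stapler_center in the frame of notepad between -0.02 and 0.02 m and height (world z) of stapler_center between 0.018 and 0.03 m and y of pen_pot_center in the frame of notepad between -0.015 and 0.015 m and x of pen_pot_center in the frame of notepad between 0.115 and 0.145 m and height (world z) of pen_pot_center between 0.038 and 0.052 m and linear speed of each of ink_tin, stamp, stapler, pen_pot below 0.02 m/s and contact force between the fingers and ink_tin below 0.05 N and contact force between the fingers and stamp below 0.05 N and contact force between the fingers and stapler below 0.05 N and contact force between the fingers and pen_pot below 0.05 N); the robot touches nothing.
It fails at once if the mug or the note block is pushed more than 20 mm or tipped (distance of any of mug_center, note_block_center from where it was at the start of the episode above 0.02 m or angle between mug_center's own z axis and vertical above 0.5 rad).
It also fails if it takes over 102 s, if anything falls off the work surface, if the arm or the gripper's body presses on something with over 40 N, if the wrist force passes 120 N, or if a joint passes its speed limit or range.

ROBOT

A 6-joint arm with a two-finger parallel gripper is mounted at the origin on the work surface. World frame = base frame: x ahead of the robot, y to its left, z up, the work surface at z = 0. Lengths are in m, angles in rad, forces in N, time in s.
With the tool pointing down it reaches from about 0.3 to 0.75 m from the base axis. Payload 8.5 kg.
Tool frame: the origin (TCP) lies on the front face of the gripper's body, between the roots of the fingers; the fingertips stand 73 mm ahead of it and the grasp point (between the pads) lies 54 mm ahead of it; z points along the fingers, y is the direction in which the jaws open and shut (so a half turn about z gives the same grasp; the last joint's range is limited). The gripper opens to 85 mm and grips with 20 to 120 N. Pads are 22 mm wide; open, the fingers measure 114 mm over their backs; the gripper's body (76 mm by 85 mm) begins 54 mm behind the grasp point. The pads swing forward as they close: fully open they stand 13 mm farther back than shut.
Start: joints at [-1.337, 0.381, 1.297, -0, 1.464, -0.215], TCP at [0.239, -0.496, 0.304] pointing down, gripper open.
Joint ranges: [-3.11, 3.11], [-0.89, 2.33], [0.22, 2.48], [-1.42, 4.56], [0.17, 2.85], [-2.88, 2.88]. Speed limits (rad/s): [2.39, 2.39, 3.14, 3.14, 3.14, 3.14].

INTERFACE

Orientations are given as a 3x3 rotation matrix whose columns are the frame's x, y, z axes.
In Python, from plant import arm gives the robot as it stands.
- The arm moves only by the tool carry_out, never from a script. Its argument "series" is a list of rows, each an object of numbers: "gripper": the closure, from -1 (fully open) to 1 (shut); "dx", "dy", "dz": the shift along the tool's x, y, z in cm; "ax", "ay", "az": the turn, a rotation vector about the tool's x, y, z in degrees. In form: [{"gripper": .., "dx": .., "dy": .., "dz": .., "ax": .., "ay": .., "az": ..}, ...]. A call has 1 to 20 rows; each row shifts and turns the pose as measured when the row begins, along the tool's axes as they then stand; what a row does not reach is not made up. A row lasts 1/8 s, in which the tool goes at most 62.5 mm and 10.7 degrees, less where a joint would pass 70% of its speed; a pose out of reach is approached as far as the arm can. A call with a gripper value outside its range is refused whole. The fingers move at their own pace and stop on an object; "newtons" is the grip in N (left out, the last holds). Time passes only in rows, so rows that do not move let the fingers close. It gives the time, the measured TCP pose, the force and the opening at its end, in the units of the state.
- arm.state(): the state, without advancing time (a new reading comes with each control period).
- arm.camera(name): name is "scene" or "top" or "wrist"; returns a dict with "frame" (384x512x3 uint8, blue, green, red), "fov_y" (degrees; the focal length in pixels is half the picture's height over the tangent of half this angle, whatever the lens; pixels are square), "cx", "cy" (the principal point, pixels), "pose" (4x4, takes a point from camera to world coordinates). Camera axes: x right, y down, z forward; pixel columns grow to the right and rows downward; lengths in m; the calibration is good to about 2 mm. A picture is of the moment at which its call begins. There is no depth.
- arm.hand_in(): hands the job in, once; it reports no verdict.
Trained networks look in a picture, given as the dict that the camera call returned (one of the last four; its "shot" number tells which), for a name from the list of things; names that differ only in an ending like _2 or _b are one class to them, and where a whole thing is asked for, a point or a joint stands for the part that bears it (a point fixed in the world has none). Each returns a list of dicts, best first, with "conf" (0 to 1); they miss things now and then, are a little off and sometimes report something else, mostly with a low value. They report only what shows in the picture. A call takes as long as a camera call. They do not tell look-alikes from the thing itself.
- arm.search_frame(picture, label): "xyz" ([x, y, z] in m, in the coordinates of the camera as it stood for that picture, good to about 4 mm: the middle of the surface that is visible of it).
- arm.masks_of(picture, label): "mask" (384x512 bool, what is visible of it).
The state is a dict: "time": time; "qpos": joint angles; "joint_vel": joint speeds; "tau": joint torques, N m; "ee_pos": TCP position; "eef_rot": TCP orientation; "force": force on the tool from outside, world axes, zero at the start; "ft_torque": the same for the moment, N m; "width": opening from 0.0 (shut) to 1.0 (fully open).
Only numpy, scipy, OpenCV 4.12 (cv2) and the standard library are available. Lean on these libraries where they do the work, as an engineer would, in place of code of your own. Each camera call takes 0.05 s, during which the arm holds its last target.

## Working session

There is one attempt and no reset: what is moved stays moved. The work goes in short steps, Python scripts to look and compute and a tool call to move; the robot and the scene stay as the last step left them, time stands still between calls to the robot, and variables do not carry over. Pictures are saved under pics/ and viewed, and the job is handed in when it is done.

Besides the shell and the picture viewer there is one more tool, called after "Request:" as name(argument=value, ...), one argument or row to a line, values as JSON. carry_out: Moves the arm, as the interface text tells. Its arguments: {"type":"object","properties":{"series":{"type":"array"},"newtons":{"type":"number"}},"required":["series"]}

```bash
ls; mkdir -p pics; python3 - <<'E'
from plant import arm
import cv2,numpy as np
s=arm.state()
print({k:(np.round(v,3).tolist()) for k,v in s.items()})
for n in ["scene","top","wrist"]:
    p=arm.camera(n); cv2.imwrite(f"pics/{n}0.png",p["frame"]); print(n,p["fov_y"],p["cx"],p["cy"],np.round(p["pose"],3).tolist(),[k for k in p])
E
```

```text
pics
{'time': 0.0, 'qpos': [-1.337, 0.381, 1.298, 0.0, 1.464, -0.215], 'joint_vel': [-0.001, -0.0, -0.001, 0.003, -0.001, -0.001], 'tau': [-0.002, -44.847, -23.127, -0.0, 0.005, -0.0], 'ee_pos': [0.239, -0.495, 0.303], 'eef_rot': [[0.901, 0.434, -0.0], [0.434, -0.901, 0.001], [0.0, -0.001, -1.0]], 'force': [0.173, 0.311, 0.621], 'ft_torque': [0.006, -0.018, 0.022], 'width': 0.999}
scene 57.92902312840912 258.8953051496183 191.96543597207346 [[0.548, 0.658, -0.517, 1.055], [0.836, -0.439, 0.328, -0.316], [-0.011, -0.612, -0.791, 0.86], [0.0, 0.0, 0.0, 1.0]] ['frame', 'fov_y', 'cx', 'cy', 'pose', 'shot']
top 42.40575557853484 255.33607453380932 195.0905072830906 [[-0.029, -0.991, 0.13, 0.265], [-1.0, 0.029, -0.001, 0.029], [-0.002, -0.13, -0.991, 1.982], [0.0, 0.0, 0.0, 1.0]] ['frame', 'fov_y', 'cx', 'cy', 'pose', 'shot']
wrist 64.03864224909603 258.61184744787624 194.0724805674185 [[0.433, -0.871, -0.232, 0.296], [-0.901, -0.419, -0.111, -0.467], [-0.001, 0.258, -0.966, 0.373], [0.0, 0.0, 0.0, 1.0]] ['frame', 'fov_y', 'cx', 'cy', 'pose', 'shot']
```

View pics/scene0.png

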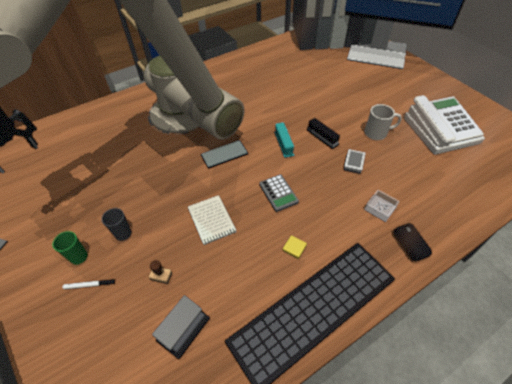

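View pics/top0.png

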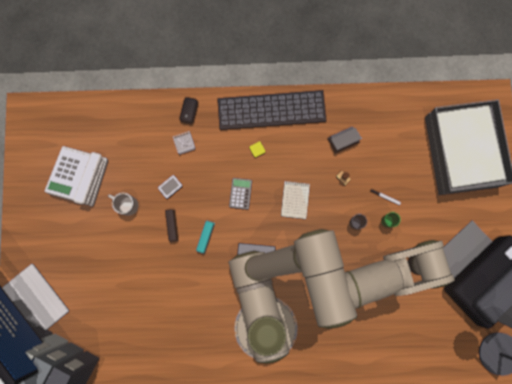

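View pics/wrist0.png

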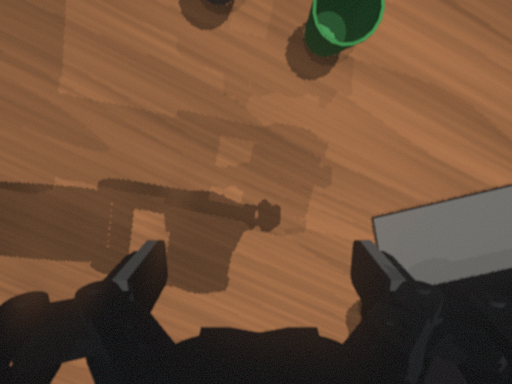

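```bash
cat > h.py <<'E'
from plant import arm
import cv2,numpy as np
L=["notepad","calculator","ink_tin_center","stamp_center","stapler_center","pen_pot_center","mug_center","note_block_center"]
def K(p):
    f=192/np.tan(np.radians(p["fov_y"])/2); return f,p["cx"],p["cy"]
def ray(p,uv,z):
    f,cx,cy=K(p); T=np.array(p["pose"]); d=T[:3,:3]@np.array([(uv[0]-cx)/f,(uv[1]-cy)/f,1]); o=T[:3,3]
    return o+d*(z-o[2])/d[2]
def proj(p,X):
    f,cx,cy=K(p); T=np.array(p["pose"]); c=T[:3,:3].T@(np.array(X)-T[:3,3]); return np.array([f*c[0]/c[2]+cx,f*c[1]/c[2]+cy])
def find(p,l):
    T=np.array(p["pose"]); out=[]
    for d in arm.search_frame(p,l):
        x=np.array(d["xyz"]); out.append((round(d["conf"],2),np.round(T[:3,:3]@x+T[:3,3],3).tolist(),np.round(proj(p,T[:3,:3]@x+T[:3,3])).astype(int).tolist()))
    return out
def rectpts(mask,p,z):
    ys,xs=np.nonzero(mask); 
    c=cv2.findContours(mask.astype(np.uint8),cv2.RETR_EXTERNAL,cv2.CHAIN_APPROX_NONE)[0]
    c=max(c,key=cv2.contourArea)[:,0,:]
    W=np.array([ray(p,u,z)[:2] for u in c])
    r=cv2.minAreaRect((W*1000).astype(np.float32)); b=cv2.boxPoints(r)/1000
    e=b[1]-b[0],b[2]-b[1]
    k=max(e,key=lambda v:np.hypot(*v)); a=np.arctan2(k[1],k[0]); a=(a+np.pi/2)%np.pi-np.pi/2
    return np.round(np.array(r[0])/1000,4),np.round(sorted(np.array(r[1])/1000),4),round(a,3)
E
python3 - <<'E'
from h import *
for n in ["scene","top"]:
    p=arm.camera(n)
    print(n)
    for l in L: print(l,find(p,l))
    if n=="scene":
        c=np.hstack([cv2.resize(p["frame"][a:a+90,b:b+120],None,fx=3.2,fy=3.2,interpolation=3) for a,b in ((115,320),(290,130))])
        cv2.imwrite("pics/crop1.png",c)
E
```

```text
scene
notepad [(0.74, [0.507, -0.137, 0.011], [211, 219])]
calculator [(0.55, [0.541, 0.08, 0.023], [278, 192])]
ink_tin_center [(0.55, [0.574, 0.361, 0.027], [355, 160])]
stamp_center [(0.88, [0.593, -0.327, 0.02], [161, 275])]
stapler_center [(0.91, [0.375, 0.22, 0.047], [284, 137]), (0.85, [0.416, 0.349, 0.045], [322, 130])]
pen_pot_center [(0.97, [0.416, -0.499, 0.061], [69, 249]), (0.62, [0.415, -0.368, 0.063], [118, 225])]
mug_center [(0.73, [0.508, 0.523, 0.067], [379, 121])]
note_block_center [(0.7, [0.714, 0.013, 0.015], [295, 246]), (0.19, [0.508, 0.522, 0.063], [379, 122])]
top
notepad [(0.66, [0.502, -0.129, 0.011], [294, 199])]
calculator [(0.88, [0.529, 0.087, 0.019], [240, 194])]
ink_tin_center [(0.76, [0.569, 0.367, 0.025], [170, 186])]
stamp_center []
stapler_center [(0.81, [0.362, 0.226, 0.049], [205, 237]), (0.54, [0.402, 0.359, 0.047], [171, 227])]
pen_pot_center [(0.77, [0.41, -0.507, 0.051], [392, 219]), (0.69, [0.4, -0.377, 0.041], [359, 222])]
mug_center [(0.58, [0.498, 0.548, 0.041], [123, 204]), (0.25, [0.71, 0.014, 0.019], [257, 149])]
note_block_center [(0.43, [0.71, 0.013, 0.018], [257, 149])]
```

View pics/crop1.png

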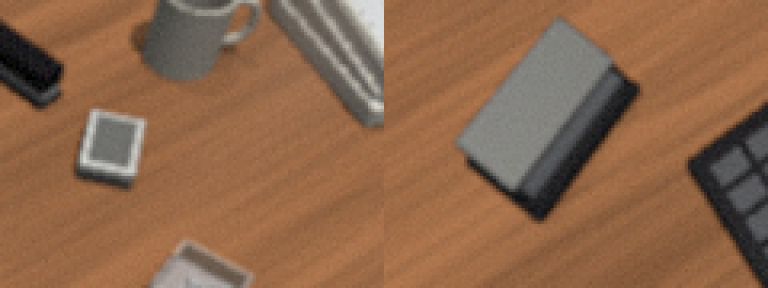

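```bash
python3 - <<'E'
from h import *
Z={"notepad":.010,"calculator":.017,"ink_tin_center":.024,"stapler_center":.048,"stamp_center":0.02,"note_block_center":.016}
for n in ["scene","top"]:
    p=arm.camera(n)
    print(n)
    for l in Z:
        for d in arm.masks_of(p,l):
            print(l,round(d["conf"],2),d["mask"].sum(),rectpts(d["mask"],p,Z[l]))
    c=[p["frame"][a-25:a+25,b-40:b+40] for a,b in ([(219,211),(192,278),(130,322),(275,161)] if n=="scene" else [(200,295),(194,240),(227,171),(178,344)])]
    c=np.vstack([np.hstack(c[:2]),np.hstack(c[2:])])
    cv2.imwrite(f"pics/crop_{n}.png",cv2.resize(c,None,fx=5,fy=5,interpolation=2))
E
```

```text
scene
notepad 0.69 1387 (array([ 0.5002, -0.1349]), array([0.1008, 0.145 ]), np.float32(-0.141))
calculator 0.96 854 (array([0.5363, 0.0824]), array([0.0841, 0.127 ]), np.float32(-0.144))
ink_tin_center 0.93 341 (array([0.5708, 0.3585]), array([0.0538, 0.0928]), np.float32(-0.931))
ink_tin_center 0.62 882 (array([0.5392, 0.0786]), array([0.0839, 0.1283]), np.float32(-0.118))
stapler_center 0.97 532 (array([0.4277, 0.342 ]), array([0.0698, 0.1494]), np.float32(0.085))
stapler_center 0.65 424 (array([0.3785, 0.2122]), array([0.0466, 0.1654]), np.float32(-0.377))
note_block_center 0.67 327 (array([0.7137, 0.0108]), array([0.0507, 0.0541]), np.float32(-1.105))
top
notepad 0.76 893 (array([ 0.4979, -0.1338]), array([0.1036, 0.1469]), np.float32(-0.16))
calculator 0.73 565 (array([0.532 , 0.0861]), array([0.0796, 0.1168]), np.float32(-0.138))
ink_tin_center 0.59 323 (array([0.5645, 0.3669]), array([0.0648, 0.0831]), np.float32(-0.913))
stapler_center 0.76 351 (array([0.4078, 0.3593]), array([0.0448, 0.128 ]), np.float32(0.096))
stapler_center 0.52 316 (array([0.3589, 0.2269]), array([0.0408, 0.1275]), np.float32(-0.341))
stamp_center 0.45 107 (array([ 0.5802, -0.3308]), array([0.0434, 0.0454]), np.float32(0.738))
note_block_center 0.48 169 (array([0.7074, 0.0139]), array([0.0515, 0.0553]), np.float32(0.441))
```

View pics/crop_scene.png

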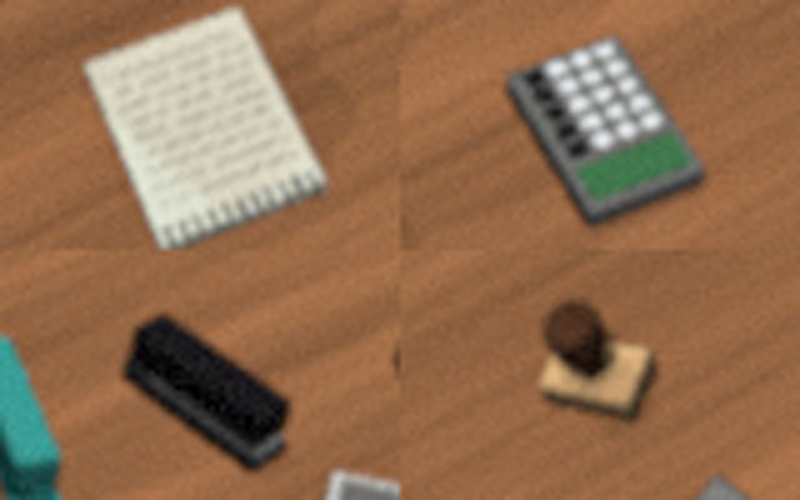

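View pics/crop_top.png

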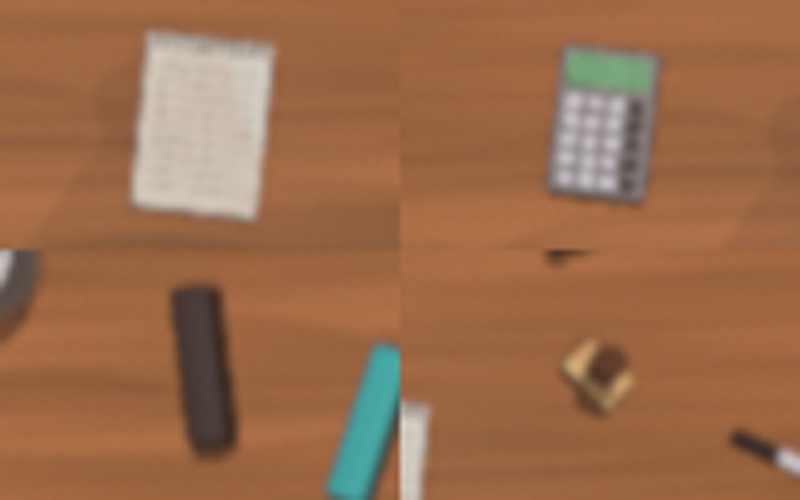

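Request:
carry_out(
  series=[
    {"gripper":-1,"dx":3.1,"dy":-1.1},
    {"gripper":-1,"dx":3.1,"dy":-1.1},
    {"gripper":-1,"dx":3.1,"dy":-1.1},
    {"gripper":-1,"dx":3.1,"dy":-1.1},
    {"gripper":-1},
  ],
  newtons=30,
)

```text
validation failed for argument at $.se...
```

```bash
cat >> h.py <<'E'
def st():
    s=arm.state(); R=np.array(s["eef_rot"]); P=np.array(s["ee_pos"]); return s,R,P,np.arctan2(R[1,0],R[0,0])
def go(x,y,z,yaw=None):
    s,R,P,psi=st(); d=R.T@(np.array([x,y,z])-P)*100
    print("t",round(s["time"],2),"P",np.round(P,4),"yaw",round(psi,3),"width",round(s["width"],3),"F",np.round(s["force"],1),"tilt",np.round(R[:,2],3),"q6",round(s["qpos"][5],2))
    print("now dx,dy,dz cm",np.round(d,2))
    if yaw is not None:
        az=-(yaw-psi); az=(az+np.pi)%(2*np.pi)-np.pi
        c,s_=np.cos(yaw),np.sin(yaw); w=np.array([x,y,z])-P
        print("az deg",round(np.degrees(az),1)," after turn dx,dy,dz",np.round(100*np.array([c*w[0]+s_*w[1], s_*w[0]-c*w[1], -w[2]]),2))
def snap(n,name):
    p=arm.camera(n); cv2.imwrite(f"pics/{name}.png",p["frame"]); return p
E
python3 - <<'E'
from h import *
go(.405,-.372,.2)
p=snap("wrist","w1")
for l in ["pen_pot_center","stamp_center","notepad"]: print(l,find(p,l))
for d in arm.masks_of(p,"pen_pot_center"):
    ys,xs=np.nonzero(d["mask"]); print(d["conf"],xs.min(),xs.max(),ys.min(),ys.max())
E
```

```text
t 1.75 P [ 0.2386 -0.4955  0.3039] yaw 0.449 width 1.001 F [-0.7  0.  -0.1] tilt [ 0.  0. -1.] q6 -0.22
now dx,dy,dz cm [20.35 -3.91 10.39]
pen_pot_center [(0.74, [0.408, -0.505, 0.044], [343, 22]), (0.58, [0.38, -0.378, 0.008], [217, 0])]
stamp_center []
notepad []
0.73 305 383 0 56
0.39 205 230 0 4
```

View pics/w1.png

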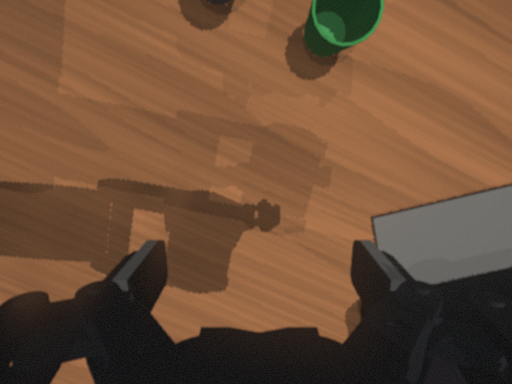

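The call was refused, probably because every row needs all its fields. I'll send full rows.

Request:
carry_out(
  series=[
    {"gripper":-1,"dx":3.1,"dy":-1.1,"dz":0,"ax":0,"ay":0,"az":0},
    {"gripper":-1,"dx":3.1,"dy":-1.1,"dz":0,"ax":0,"ay":0,"az":0},
    {"gripper":-1,"dx":3.1,"dy":-1.1,"dz":0,"ax":0,"ay":0,"az":0},
    {"gripper":-1,"dx":3.1,"dy":-1.1,"dz":0,"ax":0,"ay":0,"az":0},
    {"gripper":-1,"dx":0,"dy":0,"dz":0,"ax":0,"ay":0,"az":0},
  ],
  newtons=30,
)

```text
time: 2.62
ee_pos: [0.3336, -0.3998, 0.3038]
eef_rot: [[0.902, 0.433, 0.0], [0.433, -0.902, -0.0], [0.0, 0.0, -1.0]]
force: [-0.3, -0.8, -0.7]
width: 1.0
```

```bash
python3 - <<'E'
from h import *
go(.405,-.372,.2)
p=snap("wrist","w2")
for l in ["pen_pot_center","stamp_center","notepad"]: print(l,find(p,l))
for d in arm.masks_of(p,"pen_pot_center"):
    ys,xs=np.nonzero(d["mask"]); print(d["conf"],xs.min(),xs.max(),ys.min(),ys.max())
E
```

```text
t 2.62 P [ 0.3336 -0.3998  0.3038] yaw 0.447 width 1.0 F [-0.3 -0.8 -0.7] tilt [ 0. -0. -1.] q6 0.02
now dx,dy,dz cm [ 7.64  0.58 10.38]
pen_pot_center [(0.77, [0.402, -0.51, 0.061], [385, 163]), (0.69, [0.405, -0.368, 0.052], [261, 98])]
stamp_center []
notepad []
0.95 337 417 127 191
```

View pics/w2.png

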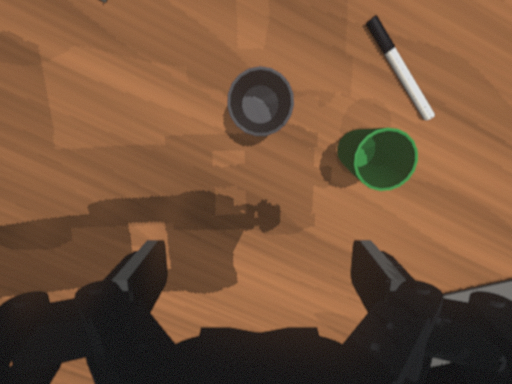

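```bash
python3 - <<'E'
from h import *
p=arm.camera("wrist")
c=ray(p,(260.5,100),.09);print(c, ray(p,(228,100),.09)-ray(p,(293,100),.09), ray(p,(260,68),.09)-ray(p,(260,134),.09))
cv2.imwrite("pics/w2c.png",cv2.resize(p["frame"][50:150,200:330],None,fx=5,fy=5,interpolation=2))
go(c[0],c[1],.119)
E
```

```text
[ 0.39998008 -0.37078721  0.09      ] [-0.02460463  0.05182378  0.        ] [0.05043462 0.02401552 0.        ]
t 2.92 P [ 0.332  -0.4017  0.3035] yaw 0.444 width 1.004 F [ 0.3 -0.3 -0.3] tilt [-0. -0. -1.] q6 0.02
now dx,dy,dz cm [ 7.47  0.13 18.45]
```

View pics/w2c.png

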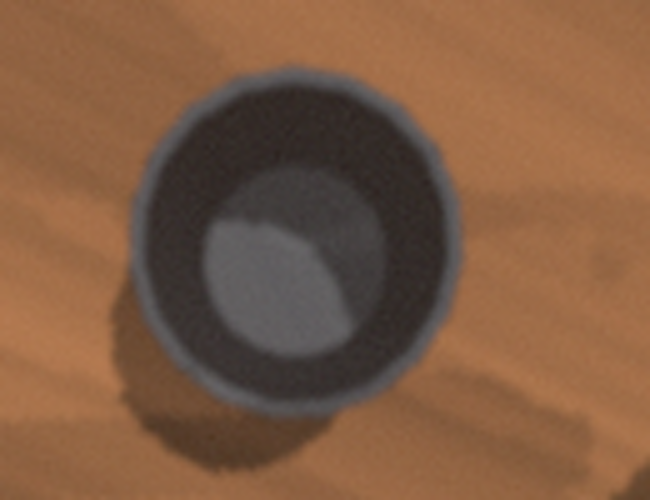

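Request:
carry_out(
  series=[
    {"gripper":-1,"dx":3.8,"dy":0,"dz":0,"ax":0,"ay":0,"az":0},
    {"gripper":-1,"dx":3.8,"dy":0.1,"dz":2,"ax":0,"ay":0,"az":0},
    {"gripper":-1,"dx":0,"dy":0,"dz":4,"ax":0,"ay":0,"az":0},
    {"gripper":-1,"dx":0,"dy":0,"dz":4,"ax":0,"ay":0,"az":0},
    {"gripper":-1,"dx":0,"dy":0,"dz":4,"ax":0,"ay":0,"az":0},
    {"gripper":-1,"dx":0,"dy":0,"dz":4,"ax":0,"ay":0,"az":0},
    {"gripper":-1,"dx":0,"dy":0,"dz":0.4,"ax":0,"ay":0,"az":0},
  ],
  newtons=30,
)

```text
time: 3.8
ee_pos: [0.4012, -0.3742, 0.1151]
eef_rot: [[0.906, 0.423, 0.002], [0.423, -0.906, -0.004], [0.0, 0.004, -1.0]]
force: [0.7, 0.1, 0.1]
width: 0.998
```

```bash
python3 - <<'E'
from h import *
go(.4014,-.3701,.119)
p=snap("wrist","w3")
E
```

```text
t 3.8 P [ 0.4012 -0.3742  0.1151] yaw 0.436 width 0.998 F [0.7 0.1 0.1] tilt [ 0.002 -0.004 -1.   ] q6 0.17
now dx,dy,dz cm [ 0.19 -0.36 -0.39]
```

View pics/w3.png

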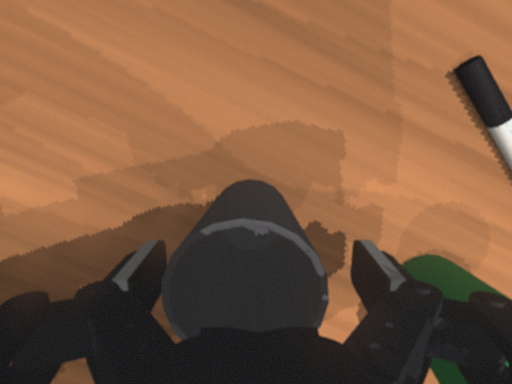

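Request:
carry_out(
  series=[
    {"gripper":-1,"dx":0.2,"dy":-0.35,"dz":-0.3,"ax":0,"ay":0,"az":0},
    {"gripper":-1,"dx":0,"dy":0,"dz":0,"ax":0,"ay":0,"az":0},
    {"gripper":1,"dx":0,"dy":0,"dz":0,"ax":0,"ay":0,"az":0},
    {"gripper":1,"dx":0,"dy":0,"dz":0,"ax":0,"ay":0,"az":0},
    {"gripper":1,"dx":0,"dy":0,"dz":0,"ax":0,"ay":0,"az":0},
    {"gripper":1,"dx":0,"dy":0,"dz":0,"ax":0,"ay":0,"az":0},
    {"gripper":1,"dx":0,"dy":0,"dz":0,"ax":0,"ay":0,"az":0},
    {"gripper":1,"dx":0,"dy":0,"dz":0,"ax":0,"ay":0,"az":0},
  ],
  newtons=40,
)

```text
time: 4.85
ee_pos: [0.4026, -0.3716, 0.1243]
eef_rot: [[0.906, 0.422, 0.007], [0.423, -0.906, -0.012], [0.002, 0.014, -1.0]]
force: [-0.8, 0.3, -1.3]
width: 0.687
```

```bash
python3 - <<'E'
from h import *
n=np.array([.499,-.134]);a=-.15;u=np.array([np.cos(a),np.sin(a)]);v=np.array([-u[1],u[0]])
t=n+.13*u; print("pot target",t,"stapler",n-.098*v,"tin",n+.115*v)
go(t[0],t[1],.22)
E
```

```text
pot target [ 0.62754024 -0.15342696] stapler [ 0.48435506 -0.23089957] tin [ 0.51618539 -0.02029133]
t 4.85 P [ 0.4026 -0.3716  0.1243] yaw 0.436 width 0.687 F [-0.8  0.3 -1.3] tilt [ 0.007 -0.012 -1.   ] q6 0.17
now dx,dy,dz cm [ 29.62 -10.14  -9.66]
```

Request:
carry_out(
  series=[
    {"gripper":1,"dx":0,"dy":0,"dz":-3,"ax":0,"ay":0,"az":0},
    {"gripper":1,"dx":0,"dy":0,"dz":-4,"ax":0,"ay":0,"az":0},
    {"gripper":1,"dx":0,"dy":0,"dz":-3,"ax":0,"ay":0,"az":0},
    {"gripper":1,"dx":4,"dy":-1.4,"dz":0,"ax":0,"ay":0,"az":0},
    {"gripper":1,"dx":4.5,"dy":-1.5,"dz":0,"ax":0,"ay":0,"az":0},
    {"gripper":1,"dx":4.5,"dy":-1.5,"dz":0,"ax":0,"ay":0,"az":0},
    {"gripper":1,"dx":4.5,"dy":-1.5,"dz":0,"ax":0,"ay":0,"az":0},
    {"gripper":1,"dx":4.5,"dy":-1.5,"dz":0,"ax":0,"ay":0,"az":0},
    {"gripper":1,"dx":4.5,"dy":-1.5,"dz":0,"ax":0,"ay":0,"az":0},
    {"gripper":1,"dx":3,"dy":-1,"dz":0,"ax":0,"ay":0,"az":0},
    {"gripper":1,"dx":0,"dy":0,"dz":0,"ax":0,"ay":0,"az":0},
  ],
)

```text
time: 6.22
ee_pos: [0.6341, -0.1499, 0.2241]
eef_rot: [[0.907, 0.42, 0.005], [0.42, -0.907, -0.01], [0.0, 0.011, -1.0]]
force: [-0.5, 0.6, -1.9]
width: 0.689
```

```bash
python3 - <<'E'
from h import *
go(.6275,-.1534,.126)
p=snap("scene","s3")
E
```

```text
t 6.22 P [ 0.6341 -0.1499  0.2241] yaw 0.434 width 0.689 F [-0.5  0.6 -1.9] tilt [ 0.005 -0.01  -1.   ] q6 0.73
now dx,dy,dz cm [-0.75 -0.07  9.81]
```

View pics/s3.png

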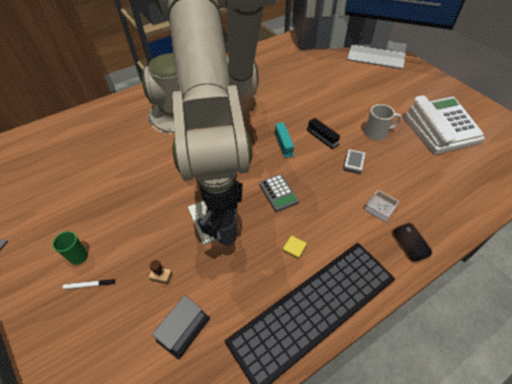

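Request:
carry_out(
  series=[
    {"gripper":1,"dx":-0.7,"dy":0,"dz":2,"ax":0,"ay":0,"az":0},
    {"gripper":1,"dx":0,"dy":0,"dz":3,"ax":0,"ay":0,"az":0},
    {"gripper":1,"dx":0,"dy":0,"dz":2.5,"ax":0,"ay":0,"az":0},
    {"gripper":1,"dx":0,"dy":0,"dz":1,"ax":0,"ay":0,"az":0},
    {"gripper":1,"dx":0,"dy":0,"dz":0,"ax":0,"ay":0,"az":0},
  ],
)

```text
time: 6.9
ee_pos: [0.6245, -0.1592, 0.1378]
eef_rot: [[0.91, 0.415, 0.004], [0.415, -0.91, -0.011], [-0.001, 0.012, -1.0]]
force: [0.5, 0.5, -2.5]
width: 0.688
```

```bash
python3 - <<'E'
from h import *
go(.6275,-.1534,.125)
E
```

```text
t 6.9 P [ 0.6245 -0.1592  0.1378] yaw 0.428 width 0.688 F [ 0.5  0.5 -2.5] tilt [ 0.004 -0.011 -1.   ] q6 0.72
now dx,dy,dz cm [ 0.52 -0.42  1.27]
```

Request:
carry_out(
  series=[
    {"gripper":1,"dx":0.5,"dy":-0.4,"dz":0.4,"ax":0,"ay":0,"az":0},
    {"gripper":1,"dx":0,"dy":0,"dz":0.5,"ax":0,"ay":0,"az":0},
    {"gripper":1,"dx":0,"dy":0,"dz":0.2,"ax":0,"ay":0,"az":0},
    {"gripper":1,"dx":0,"dy":0,"dz":0,"ax":0,"ay":0,"az":0},
  ],
)

```text
time: 7.4
ee_pos: [0.6282, -0.1536, 0.1285]
eef_rot: [[0.91, 0.415, 0.008], [0.415, -0.91, -0.013], [0.002, 0.015, -1.0]]
force: [0.2, -0.3, -1.7]
width: 0.687
```

```bash
python3 - <<'E'
from h import *
go(.6275,-.1534,.125)
E
```

```text
t 7.4 P [ 0.6282 -0.1536  0.1285] yaw 0.428 width 0.687 F [ 0.2 -0.3 -1.7] tilt [ 0.008 -0.013 -1.   ] q6 0.73
now dx,dy,dz cm [-0.06 -0.06  0.35]
```

Request:
carry_out(
  series=[
    {"gripper":1,"dx":0,"dy":0,"dz":0.3,"ax":0,"ay":0,"az":0},
    {"gripper":1,"dx":0,"dy":0,"dz":0.2,"ax":0,"ay":0,"az":0},
    {"gripper":1,"dx":0,"dy":0,"dz":0,"ax":0,"ay":0,"az":0},
  ],
)

```text
time: 7.78
ee_pos: [0.6285, -0.1536, 0.1243]
eef_rot: [[0.91, 0.415, 0.009], [0.415, -0.91, -0.013], [0.003, 0.016, -1.0]]
force: [-0.9, 0.2, -0.3]
width: 0.688
```

Request:
carry_out(
  series=[
    {"gripper":-1,"dx":0,"dy":0,"dz":0,"ax":0,"ay":0,"az":0},
    {"gripper":-1,"dx":0,"dy":0,"dz":0,"ax":0,"ay":0,"az":0},
    {"gripper":-1,"dx":0,"dy":0,"dz":0,"ax":0,"ay":0,"az":0},
    {"gripper":-1,"dx":0,"dy":0,"dz":0,"ax":0,"ay":0,"az":0},
    {"gripper":-1,"dx":0,"dy":0,"dz":-3,"ax":0,"ay":0,"az":0},
    {"gripper":-1,"dx":0,"dy":0,"dz":-4.5,"ax":0,"ay":0,"az":0},
    {"gripper":-1,"dx":0,"dy":0,"dz":-4.5,"ax":0,"ay":0,"az":0},
    {"gripper":-1,"dx":-3,"dy":0,"dz":-4.5,"ax":0,"ay":0,"az":0},
    {"gripper":-1,"dx":-5,"dy":2,"dz":0,"ax":0,"ay":0,"az":0},
    {"gripper":-1,"dx":-5,"dy":2,"dz":0,"ax":0,"ay":0,"az":0},
    {"gripper":-1,"dx":-5,"dy":2,"dz":0,"ax":0,"ay":0,"az":0},
    {"gripper":-1,"dx":-5,"dy":0,"dz":0,"ax":0,"ay":0,"az":0},
    {"gripper":-1,"dx":0,"dy":0,"dz":0,"ax":0,"ay":0,"az":0},
  ],
)

```text
time: 9.4
ee_pos: [0.4376, -0.3058, 0.2954]
eef_rot: [[0.909, 0.416, 0.011], [0.416, -0.909, -0.016], [0.003, 0.019, -1.0]]
force: [0.1, 0.0, -0.1]
width: 0.998
```

```bash
python3 - <<'E'
from h import *
p=snap("wrist","w4")
go(.3,.2,.3,0.09)
for d in arm.masks_of(p,"notepad"): print(d["conf"],rectpts(d["mask"],p,.01))
for l in ["pen_pot_center","stamp_center","calculator"]: print(l,find(p,l))
E
```

```text
t 9.45 P [ 0.4388 -0.3053  0.2954] yaw 0.43 width 0.999 F [0.4 0.5 0.1] tilt [ 0.011 -0.016 -1.   ] q6 0.31
now dx,dy,dz cm [  8.47 -51.69  -1.45]
az deg 19.5  after turn dx,dy,dz [ -9.28 -51.57  -0.46]
0.98 (array([ 0.4989, -0.1351]), array([0.1021, 0.1412]), np.float32(-0.143))
pen_pot_center [(0.56, [0.422, -0.49, 0.064], [402, 260])]
stamp_center [(0.85, [0.58, -0.325, 0.022], [328, 56])]
calculator []
```

View pics/w4.png

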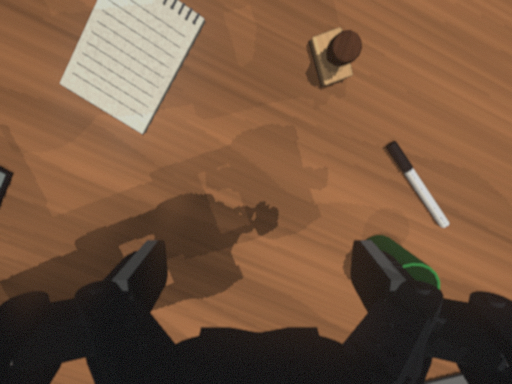

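Request:
carry_out(
  series=[
    {"gripper":-1,"dx":0,"dy":0,"dz":0,"ax":0,"ay":0,"az":9.7},
    {"gripper":-1,"dx":0,"dy":0,"dz":0,"ax":0,"ay":0,"az":9.7},
    {"gripper":-1,"dx":-0.5,"dy":-3,"dz":0,"ax":1,"ay":-0.5,"az":0},
    {"gripper":-1,"dx":-0.5,"dy":-6,"dz":0,"ax":0,"ay":0,"az":0},
    {"gripper":-1,"dx":-0.5,"dy":-6,"dz":0,"ax":0,"ay":0,"az":0},
    {"gripper":-1,"dx":-0.5,"dy":-6,"dz":0,"ax":0,"ay":0,"az":0},
    {"gripper":-1,"dx":-0.5,"dy":-6,"dz":0,"ax":0,"ay":0,"az":0},
    {"gripper":-1,"dx":-0.5,"dy":-6,"dz":0,"ax":0,"ay":0,"az":0},
    {"gripper":-1,"dx":-0.5,"dy":-6,"dz":0,"ax":0,"ay":0,"az":0},
    {"gripper":-1,"dx":-0.5,"dy":-6,"dz":0,"ax":0,"ay":0,"az":0},
    {"gripper":-1,"dx":-0.5,"dy":-6,"dz":0,"ax":0,"ay":0,"az":0},
    {"gripper":-1,"dx":-0.5,"dy":-6,"dz":0,"ax":0,"ay":0,"az":0},
    {"gripper":-1,"dx":0,"dy":-6,"dz":0,"ax":0,"ay":0,"az":0},
    {"gripper":-1,"dx":0,"dy":-3,"dz":0,"ax":0,"ay":0,"az":0},
    {"gripper":-1,"dx":0,"dy":0,"dz":0,"ax":0,"ay":0,"az":0},
  ],
)

```text
time: 11.52
ee_pos: [0.3271, 0.3774, 0.2945]
eef_rot: [[0.994, 0.108, 0.006], [0.108, -0.994, 0.004], [0.006, -0.003, -1.0]]
force: [-0.2, -0.4, -0.4]
width: 1.002
```

```bash
python3 - <<'E'
from h import *
p=snap("wrist","w5")
go(.412,.351,.09,0.09)
for d in arm.masks_of(p,"stapler_center"): print(d["conf"],rectpts(d["mask"],p,.048))
for d in arm.masks_of(p,"ink_tin_center"): print(d["conf"],rectpts(d["mask"],p,.024))
print(find(p,"stapler_center"))
E
```

```text
t 11.57 P [0.3273 0.3765 0.2945] yaw 0.107 width 1.0 F [-0.2 -0.5  0.2] tilt [ 0.006  0.003 -1.   ] q6 2.08
now dx,dy,dz cm [ 8.02  3.49 20.49]
az deg 1.0  after turn dx,dy,dz [ 8.21  3.3  20.45]
0.93 (array([0.3627, 0.2388]), array([0.0503, 0.1228]), np.float32(-0.332))
0.64 (array([0.4085, 0.3634]), array([0.0367, 0.1249]), np.float32(0.114))
[(0.93, [0.367, 0.234, 0.046], [401, 153]), (0.7, [0.416, 0.361, 0.049], [286, 90]), (0.52, [0.486, 0.133, 0.008], [503, 49])]
```

View pics/w5.png

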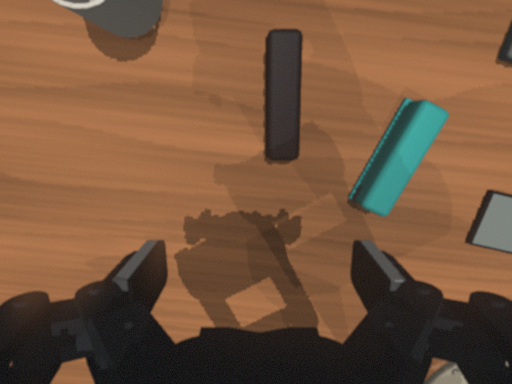

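Request:
carry_out(
  series=[
    {"gripper":-1,"dx":4.1,"dy":1.1,"dz":0,"ax":0,"ay":0,"az":0},
    {"gripper":-1,"dx":4.1,"dy":1.1,"dz":3,"ax":0,"ay":0,"az":0},
    {"gripper":-1,"dx":0,"dy":0,"dz":4,"ax":0,"ay":0,"az":0},
    {"gripper":-1,"dx":0,"dy":0,"dz":4,"ax":0,"ay":0,"az":0},
    {"gripper":-1,"dx":0,"dy":0,"dz":3,"ax":0,"ay":0,"az":0},
    {"gripper":-1,"dx":0,"dy":0,"dz":0,"ax":0,"ay":0,"az":0},
  ],
)

```text
time: 12.48
ee_pos: [0.4187, 0.3552, 0.1542]
eef_rot: [[0.996, 0.094, 0.011], [0.094, -0.996, 0.005], [0.011, -0.004, -1.0]]
force: [0.5, -0.5, 0.7]
width: 1.0
```

```bash
python3 - <<'E'
from h import *
p=snap("wrist","w6")
go(.4095,.363,.087,0.114)
E
```

```text
t 12.53 P [0.4192 0.3556 0.1556] yaw 0.094 width 1.003 F [-0.2 -0.2 -0.4] tilt [ 0.013  0.006 -1.   ] q6 1.97
now dx,dy,dz cm [-0.99 -0.79  6.85]
az deg -1.1  after turn dx,dy,dz [-0.88 -0.84  6.86]
```

View pics/w6.png

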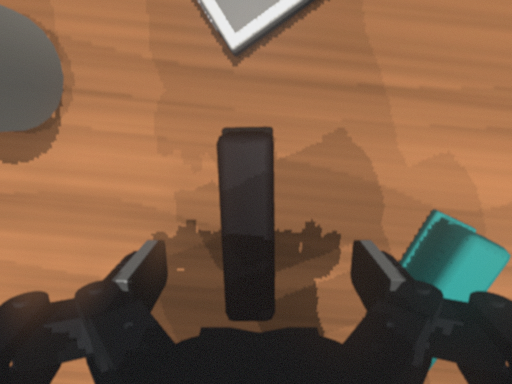

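Request:
carry_out(
  series=[
    {"gripper":-1,"dx":-0.9,"dy":-0.8,"dz":0,"ax":-0.2,"ay":-0.7,"az":-1},
    {"gripper":-1,"dx":0,"dy":0,"dz":2.5,"ax":0,"ay":0,"az":0},
    {"gripper":-1,"dx":0,"dy":0,"dz":2.5,"ax":0,"ay":0,"az":0},
    {"gripper":-1,"dx":0,"dy":0,"dz":1.5,"ax":0,"ay":0,"az":0},
    {"gripper":-1,"dx":0,"dy":0,"dz":0,"ax":0,"ay":0,"az":0},
  ],
)

```text
time: 13.15
ee_pos: [0.4101, 0.3656, 0.0962]
eef_rot: [[0.993, 0.115, 0.011], [0.115, -0.993, 0.007], [0.011, -0.006, -1.0]]
force: [0.3, 0.2, 0.1]
width: 1.001
```

```bash
python3 - <<'E'
from h import *
p=snap("wrist","w7")
go(.4095,.363,.087,0.114)
E
```

```text
t 13.2 P [0.4104 0.3657 0.0968] yaw 0.115 width 0.998 F [0.1 0.  0.3] tilt [ 0.012  0.008 -1.   ] q6 1.97
now dx,dy,dz cm [-0.13  0.27  0.98]
az deg 0.1  after turn dx,dy,dz [-0.12  0.26  0.98]
```

View pics/w7.png

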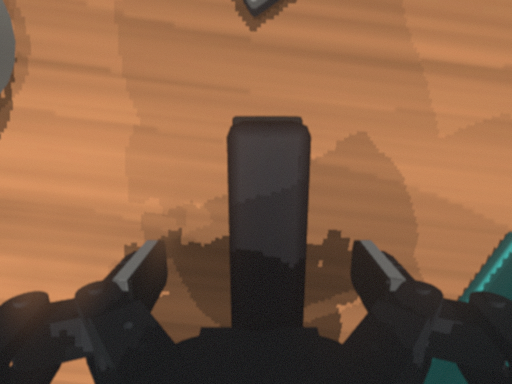

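Request:
carry_out(
  series=[
    {"gripper":-1,"dx":-0.1,"dy":0.3,"dz":0.5,"ax":0,"ay":0,"az":0},
    {"gripper":-1,"dx":0,"dy":0,"dz":0.6,"ax":0,"ay":0,"az":0},
    {"gripper":-1,"dx":0,"dy":0,"dz":0,"ax":0,"ay":0,"az":0},
    {"gripper":1,"dx":0,"dy":0,"dz":0,"ax":0,"ay":0,"az":0},
    {"gripper":1,"dx":0,"dy":0,"dz":0,"ax":0,"ay":0,"az":0},
    {"gripper":1,"dx":0,"dy":0,"dz":0,"ax":0,"ay":0,"az":0},
    {"gripper":1,"dx":0,"dy":0,"dz":0,"ax":0,"ay":0,"az":0},
    {"gripper":1,"dx":0,"dy":0,"dz":0,"ax":0,"ay":0,"az":0},
    {"gripper":1,"dx":0,"dy":0,"dz":0,"ax":0,"ay":0,"az":0},
    {"gripper":1,"dx":0,"dy":0,"dz":0,"ax":0,"ay":0,"az":0},
  ],
  newtons=50,
)

```text
time: 14.45
ee_pos: [0.4106, 0.363, 0.0874]
eef_rot: [[0.993, 0.115, 0.015], [0.115, -0.993, 0.01], [0.016, -0.008, -1.0]]
force: [-0.7, -0.7, -0.5]
width: 0.391
```

```bash
python3 - <<'E'
from h import *
go(.4095,.363,.087,0.114)
go(.4849,-.232,.2,-.145)
E
```

```text
t 14.45 P [0.4106 0.363  0.0874] yaw 0.115 width 0.391 F [-0.7 -0.7 -0.5] tilt [ 0.015  0.01  -1.   ] q6 1.96
now dx,dy,dz cm [-0.11 -0.02  0.04]
az deg 0.1  after turn dx,dy,dz [-0.11 -0.02  0.04]
t 14.45 P [0.4106 0.363  0.0874] yaw 0.115 width 0.391 F [-0.7 -0.7 -0.5] tilt [ 0.015  0.01  -1.   ] q6 1.96
now dx,dy,dz cm [  0.72  59.86 -11.74]
az deg 14.9  after turn dx,dy,dz [ 15.95  57.8  -11.26]
```

Request:
carry_out(
  series=[
    {"gripper":1,"dx":0,"dy":0,"dz":-3,"ax":0,"ay":0,"az":0},
    {"gripper":1,"dx":0,"dy":0,"dz":-4,"ax":0,"ay":0,"az":0},
    {"gripper":1,"dx":0,"dy":0,"dz":-4,"ax":0,"ay":0,"az":0},
    {"gripper":1,"dx":0,"dy":0,"dz":0,"ax":0,"ay":0,"az":7.5},
    {"gripper":1,"dx":0,"dy":0,"dz":0,"ax":0,"ay":0,"az":7.5},
    {"gripper":1,"dx":1.5,"dy":4,"dz":0,"ax":0,"ay":0,"az":0},
    {"gripper":1,"dx":1.6,"dy":5.8,"dz":0,"ax":0,"ay":0,"az":0},
    {"gripper":1,"dx":1.6,"dy":5.8,"dz":0,"ax":0,"ay":0,"az":0},
    {"gripper":1,"dx":1.6,"dy":5.8,"dz":0,"ax":0,"ay":0,"az":0},
    {"gripper":1,"dx":1.6,"dy":5.8,"dz":0,"ax":0,"ay":0,"az":0},
    {"gripper":1,"dx":1.6,"dy":5.8,"dz":0,"ax":0,"ay":0,"az":0},
    {"gripper":1,"dx":1.6,"dy":5.8,"dz":0,"ax":0,"ay":0,"az":0},
    {"gripper":1,"dx":1.6,"dy":5.8,"dz":0,"ax":0,"ay":0,"az":0},
    {"gripper":1,"dx":1.6,"dy":5.8,"dz":0,"ax":0,"ay":0,"az":0},
    {"gripper":1,"dx":1.6,"dy":4,"dz":0,"ax":0,"ay":0,"az":0},
    {"gripper":1,"dx":0,"dy":0,"dz":0,"ax":0,"ay":0,"az":0},
  ],
)

```text
time: 16.45
ee_pos: [0.4819, -0.2183, 0.1928]
eef_rot: [[0.988, -0.153, 0.009], [-0.153, -0.988, 0.009], [0.008, -0.011, -1.0]]
force: [0.1, 1.2, -2.5]
width: 0.394
```

```bash
python3 - <<'E'
from h import *
go(.4849,-.232,.09,-.145)
p=snap("scene","s4")
p=snap("wrist","w8")
for d in arm.masks_of(p,"notepad"): print(d["conf"],rectpts(d["mask"],p,.01))
E
```

```text
t 16.45 P [ 0.4819 -0.2183  0.1928] yaw -0.154 width 0.394 F [ 0.1  1.2 -2.5] tilt [ 0.009  0.009 -1.   ] q6 1.07
now dx,dy,dz cm [ 0.43  1.42 10.27]
az deg -0.5  after turn dx,dy,dz [ 0.49  1.32 10.28]
0.89 (array([ 0.4992, -0.1339]), array([0.1011, 0.1406]), np.float32(-0.143))
0.69 (array([ 0.5901, -0.3416]), array([0.0548, 0.0676]), np.float32(-0.841))
```

View pics/w8.png

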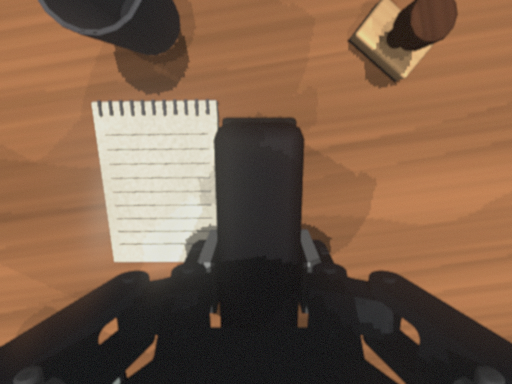

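View pics/s4.png

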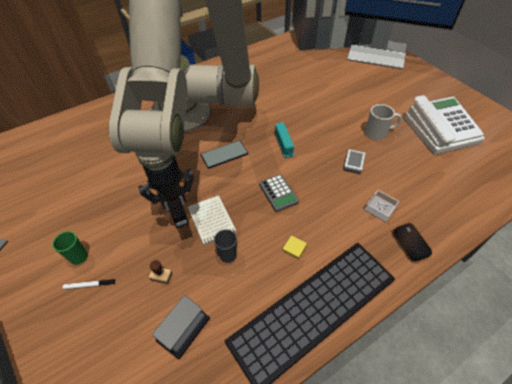

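Request:
carry_out(
  series=[
    {"gripper":1,"dx":0.5,"dy":1.4,"dz":2,"ax":0,"ay":0,"az":0},
    {"gripper":1,"dx":0,"dy":0,"dz":3,"ax":0,"ay":0,"az":0},
    {"gripper":1,"dx":0,"dy":0,"dz":2.5,"ax":0,"ay":0,"az":0},
    {"gripper":1,"dx":0,"dy":0,"dz":1,"ax":0,"ay":0,"az":0},
    {"gripper":1,"dx":0,"dy":0,"dz":0,"ax":0,"ay":0,"az":0},
  ],
)

```text
time: 17.23
ee_pos: [0.4854, -0.2225, 0.1073]
eef_rot: [[0.99, -0.142, 0.009], [-0.142, -0.99, 0.011], [0.007, -0.012, -1.0]]
force: [0.1, 0.1, -2.3]
width: 0.391
```

```bash
python3 - <<'E'
from h import *
go(.485,-.231,.088,-.145)
E
```

```text
t 17.23 P [ 0.4854 -0.2225  0.1073] yaw -0.142 width 0.391 F [ 0.1  0.1 -2.3] tilt [ 0.009  0.011 -1.   ] q6 1.05
now dx,dy,dz cm [0.06 0.87 1.92]
az deg 0.1  after turn dx,dy,dz [0.08 0.85 1.93]
```

Request:
carry_out(
  series=[
    {"gripper":1,"dx":0,"dy":0.9,"dz":0.5,"ax":0,"ay":0,"az":0},
    {"gripper":1,"dx":0,"dy":0,"dz":0.8,"ax":0,"ay":0,"az":0},
    {"gripper":1,"dx":0,"dy":0,"dz":0.5,"ax":0,"ay":0,"az":0},
    {"gripper":1,"dx":0,"dy":0,"dz":0,"ax":0,"ay":0,"az":0},
  ],
)

```text
time: 17.73
ee_pos: [0.4849, -0.232, 0.0899]
eef_rot: [[0.99, -0.141, 0.012], [-0.142, -0.99, 0.008], [0.01, -0.01, -1.0]]
force: [-0.0, -0.2, -2.7]
width: 0.392
```

```bash
python3 - <<'E'
from h import *
go(.485,-.231,.088,-.145)
E
```

```text
t 17.73 P [ 0.4849 -0.232   0.0899] yaw -0.142 width 0.392 F [-0.  -0.2 -2.7] tilt [ 0.012  0.008 -1.   ] q6 1.03
now dx,dy,dz cm [-0.   -0.1   0.19]
az deg 0.2  after turn dx,dy,dz [-0.   -0.11  0.19]
```

Request:
carry_out(
  series=[
    {"gripper":1,"dx":0,"dy":0,"dz":0.2,"ax":0,"ay":0,"az":0},
    {"gripper":1,"dx":0,"dy":0,"dz":0.2,"ax":0,"ay":0,"az":0},
    {"gripper":1,"dx":0,"dy":0,"dz":0,"ax":0,"ay":0,"az":0},
  ],
)

```text
time: 18.1
ee_pos: [0.485, -0.232, 0.0879]
eef_rot: [[0.99, -0.141, 0.013], [-0.141, -0.99, 0.007], [0.012, -0.009, -1.0]]
force: [0.0, -0.1, -2.9]
width: 0.39
```

Request:
carry_out(
  series=[
    {"gripper":1,"dx":0,"dy":0,"dz":0.2,"ax":0,"ay":0,"az":0},
    {"gripper":1,"dx":0,"dy":0,"dz":0.2,"ax":0,"ay":0,"az":0},
    {"gripper":1,"dx":0,"dy":0,"dz":0,"ax":0,"ay":0,"az":0},
  ],
)

```text
time: 18.48
ee_pos: [0.4851, -0.2319, 0.0878]
eef_rot: [[0.99, -0.14, 0.015], [-0.141, -0.99, 0.005], [0.014, -0.007, -1.0]]
force: [-0.1, -0.3, -2.9]
width: 0.39
```

Request:
carry_out(
  series=[
    {"gripper":1,"dx":0,"dy":0,"dz":0.4,"ax":0,"ay":0,"az":0},
    {"gripper":1,"dx":0,"dy":0,"dz":0,"ax":0,"ay":0,"az":0},
  ],
)

```text
time: 18.73
ee_pos: [0.4853, -0.2319, 0.0879]
eef_rot: [[0.99, -0.14, 0.018], [-0.14, -0.99, 0.002], [0.017, -0.005, -1.0]]
force: [-0.5, 0.7, -1.7]
width: 0.391
```

Height no longer changes and the tool starts to tilt, so the stapler is on the desk. I'll open partly and rise.

Request:
carry_out(
  series=[
    {"gripper":-0.3,"dx":0,"dy":0,"dz":0,"ax":0,"ay":0,"az":0},
    {"gripper":-0.3,"dx":0,"dy":0,"dz":0,"ax":0,"ay":0,"az":0},
    {"gripper":-0.3,"dx":0,"dy":0,"dz":0,"ax":0,"ay":0,"az":0},
    {"gripper":-0.3,"dx":0,"dy":0,"dz":-2,"ax":0,"ay":0,"az":0},
    {"gripper":-0.3,"dx":0,"dy":0,"dz":-4,"ax":0,"ay":0,"az":0},
    {"gripper":-1,"dx":0,"dy":0,"dz":-5,"ax":0,"ay":0,"az":0},
    {"gripper":-1,"dx":0,"dy":0,"dz":-5,"ax":0,"ay":0,"az":0},
    {"gripper":-1,"dx":0,"dy":0,"dz":-5,"ax":0,"ay":0,"az":0},
    {"gripper":-1,"dx":-5,"dy":0,"dz":0,"ax":0,"ay":0,"az":0},
    {"gripper":-1,"dx":-5,"dy":0,"dz":0,"ax":0,"ay":0,"az":0},
    {"gripper":-1,"dx":-2,"dy":0,"dz":0,"ax":0,"ay":0,"az":0},
    {"gripper":-1,"dx":0,"dy":0,"dz":0,"ax":0,"ay":0,"az":0},
  ],
)

```text
time: 20.23
ee_pos: [0.3606, -0.216, 0.3003]
eef_rot: [[0.99, -0.14, 0.016], [-0.14, -0.99, 0.003], [0.015, -0.005, -1.0]]
force: [0.7, -1.1, -0.0]
width: 0.999
```

```bash
python3 - <<'E'
from h import *
go(.5,.3,.3,2.22)
p=snap("wrist","w9")
N=None
for l,z in (("notepad",.01),("stapler_center",.048)):
  for d in arm.masks_of(p,l): print(l,d["conf"],rectpts(d["mask"],p,z))
print(find(p,"pen_pot_center"))
E
```

```text
t 20.23 P [ 0.3606 -0.216   0.3003] yaw -0.141 width 0.999 F [ 0.7 -1.1 -0. ] tilt [ 0.016  0.003 -1.   ] q6 0.88
now dx,dy,dz cm [  6.57 -53.04   0.4 ]
az deg -135.2  after turn dx,dy,dz [3.268e+01 4.229e+01 3.000e-02]
notepad 0.95 (array([ 0.4925, -0.133 ]), array([0.101 , 0.1268]), np.float32(-0.141))
stapler_center 0.67 (array([ 0.4748, -0.2298]), array([0.0331, 0.1093]), np.float32(-0.139))
[]
```

View pics/w9.png

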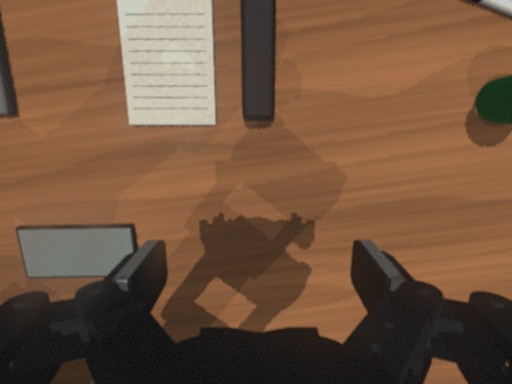

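Request:
carry_out(
  series=[
    {"gripper":-1,"dx":1.7,"dy":-5.4,"dz":0,"ax":0,"ay":0,"az":0},
    {"gripper":-1,"dx":1.7,"dy":-5.4,"dz":0,"ax":0,"ay":0,"az":0},
    {"gripper":-1,"dx":1.7,"dy":-5.4,"dz":0,"ax":0,"ay":0,"az":0},
    {"gripper":-1,"dx":1.7,"dy":-5.4,"dz":0,"ax":0,"ay":0,"az":0},
    {"gripper":-1,"dx":1.7,"dy":-5.4,"dz":0,"ax":0,"ay":0,"az":0},
    {"gripper":-1,"dx":1.7,"dy":-5.4,"dz":0,"ax":0,"ay":0,"az":0},
    {"gripper":-1,"dx":1.7,"dy":-5.4,"dz":0,"ax":0,"ay":0,"az":0},
    {"gripper":-1,"dx":1.7,"dy":-5.4,"dz":0,"ax":0,"ay":0,"az":0},
    {"gripper":-1,"dx":1.7,"dy":-5.4,"dz":0,"ax":0,"ay":0,"az":0},
    {"gripper":-1,"dx":1.7,"dy":-5.4,"dz":0,"ax":0,"ay":0,"az":0},
  ],
)

```text
time: 21.68
ee_pos: [0.6187, 0.3123, 0.301]
eef_rot: [[0.99, -0.14, 0.014], [-0.14, -0.99, 0.002], [0.014, -0.004, -1.0]]
force: [0.4, -0.2, 0.7]
width: 1.0
```

Request:
carry_out(
  series=[
    {"gripper":-1,"dx":0,"dy":0,"dz":0,"ax":0,"ay":0,"az":-10.5},
    {"gripper":-1,"dx":0,"dy":0,"dz":0,"ax":0,"ay":0,"az":-10.5},
    {"gripper":-1,"dx":0,"dy":0,"dz":0,"ax":0,"ay":0,"az":-10.5},
    {"gripper":-1,"dx":0,"dy":0,"dz":0,"ax":0,"ay":0,"az":-10.5},
    {"gripper":-1,"dx":0,"dy":0,"dz":0,"ax":0,"ay":0,"az":-10.5},
    {"gripper":-1,"dx":0,"dy":0,"dz":0,"ax":0,"ay":0,"az":-10.5},
    {"gripper":-1,"dx":0,"dy":0,"dz":0,"ax":0,"ay":0,"az":-10.5},
    {"gripper":-1,"dx":0,"dy":0,"dz":0,"ax":0,"ay":0,"az":-10.5},
    {"gripper":-1,"dx":0,"dy":0,"dz":0,"ax":0,"ay":0,"az":-10.5},
    {"gripper":-1,"dx":0,"dy":0,"dz":0,"ax":0,"ay":0,"az":-10.5},
    {"gripper":-1,"dx":0,"dy":0,"dz":0,"ax":0,"ay":0,"az":-10.5},
    {"gripper":-1,"dx":0,"dy":0,"dz":0,"ax":0,"ay":0,"az":-10.5},
    {"gripper":-1,"dx":0,"dy":0,"dz":0,"ax":0,"ay":0,"az":-10},
  ],
)

```text
time: 23.3
ee_pos: [0.6227, 0.3287, 0.2845]
eef_rot: [[-0.662, 0.75, 0.0], [0.75, 0.662, -0.001], [-0.001, -0.0, -1.0]]
force: [0.3, 0.8, -0.2]
width: 0.999
```

```bash
python3 - <<'E'
from h import *
go(.567,.363,.3,2.22)
p=snap("wrist","w10")
for l,z in (("ink_tin_center",.024),):
  for d in arm.masks_of(p,l): print(l,d["conf"],rectpts(d["mask"],p,z))
print(find(p,"ink_tin_center"))
E
```

```text
t 23.3 P [0.6227 0.3287 0.2845] yaw 2.294 width 0.999 F [ 0.3  0.8 -0.2] tilt [ 0.    -0.001 -1.   ] q6 -0.4
now dx,dy,dz cm [ 6.25 -1.91 -1.55]
az deg 4.2  after turn dx,dy,dz [ 6.1  -2.36 -1.55]
ink_tin_center 0.65 (array([0.5653, 0.3679]), array([0.0576, 0.0803]), np.float32(-0.895))
[(0.62, [0.559, 0.368, 0.025], [238, 106])]
```

View pics/w10.png

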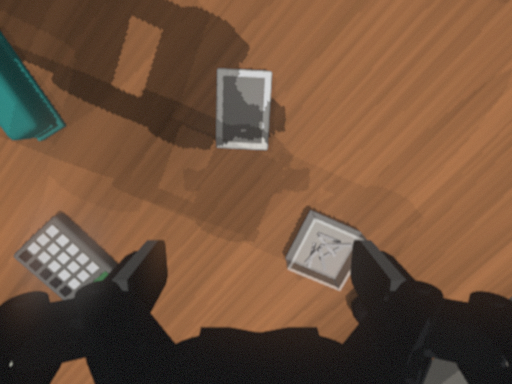

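Request:
carry_out(
  series=[
    {"gripper":-1,"dx":0,"dy":0,"dz":0,"ax":0,"ay":0,"az":2.7},
    {"gripper":-1,"dx":3.3,"dy":-1,"dz":2,"ax":0,"ay":0,"az":0},
    {"gripper":-1,"dx":3.3,"dy":-1,"dz":4,"ax":0,"ay":0,"az":0},
    {"gripper":-1,"dx":0,"dy":0,"dz":4,"ax":0,"ay":0,"az":0},
    {"gripper":-1,"dx":0,"dy":0,"dz":4,"ax":0,"ay":0,"az":0},
    {"gripper":-1,"dx":0,"dy":0,"dz":1,"ax":0,"ay":0,"az":0},
    {"gripper":-1,"dx":0,"dy":0,"dz":0,"ax":0,"ay":0,"az":0},
  ],
)

```text
time: 24.32
ee_pos: [0.5662, 0.3721, 0.1304]
eef_rot: [[-0.596, 0.803, 0.003], [0.803, 0.596, 0.001], [-0.001, 0.003, -1.0]]
force: [-0.1, -0.7, 0.4]
width: 0.997
```

```bash
python3 - <<'E'
from h import *
go(.5653,.3679,.079,2.247)
p=snap("wrist","w11")
for d in arm.masks_of(p,"ink_tin_center"): print(d["conf"],rectpts(d["mask"],p,.024))
E
```

```text
t 24.32 P [0.5662 0.3721 0.1304] yaw 2.21 width 0.997 F [-0.1 -0.7  0.4] tilt [ 0.003  0.001 -1.   ] q6 -0.23
now dx,dy,dz cm [-0.28 -0.34  5.14]
az deg -2.1  after turn dx,dy,dz [-0.27 -0.34  5.14]
0.86 (array([0.5637, 0.3693]), array([0.0557, 0.0825]), np.float32(-0.908))
```

View pics/w11.png

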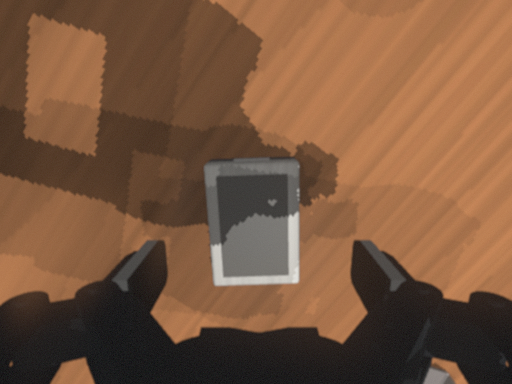

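Request:
carry_out(
  series=[
    {"gripper":-1,"dx":-0.2,"dy":-0.4,"dz":0,"ax":0,"ay":0,"az":-1.8},
    {"gripper":-1,"dx":0,"dy":0,"dz":2,"ax":0,"ay":0,"az":0},
    {"gripper":-1,"dx":0,"dy":0,"dz":2,"ax":0,"ay":0,"az":0},
    {"gripper":-1,"dx":0,"dy":0,"dz":1,"ax":0,"ay":0,"az":0},
    {"gripper":-1,"dx":0,"dy":0,"dz":0,"ax":0,"ay":0,"az":0},
  ],
)

```text
time: 25.05
ee_pos: [0.5669, 0.3679, 0.0867]
eef_rot: [[-0.625, 0.781, 0.015], [0.781, 0.625, 0.006], [-0.005, 0.015, -1.0]]
force: [0.4, -0.1, 0.7]
width: 1.002
```

```bash
python3 - <<'E'
from h import *
go(.5645,.3687,.079,2.24)
p=snap("wrist","w12")
E
```

```text
t 25.05 P [0.5669 0.3679 0.0867] yaw 2.246 width 1.002 F [ 0.4 -0.1  0.7] tilt [ 0.015  0.006 -1.   ] q6 -0.27
now dx,dy,dz cm [ 0.21 -0.15  0.77]
az deg 0.3  after turn dx,dy,dz [ 0.21 -0.14  0.77]
```

View pics/w12.png

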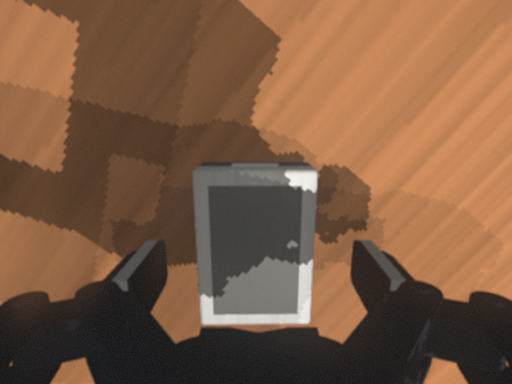

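Request:
carry_out(
  series=[
    {"gripper":-1,"dx":0.2,"dy":-0.1,"dz":0.5,"ax":0,"ay":0,"az":0},
    {"gripper":-1,"dx":0,"dy":0,"dz":0.4,"ax":0,"ay":0,"az":0},
    {"gripper":-1,"dx":0,"dy":0,"dz":0,"ax":0,"ay":0,"az":0},
    {"gripper":1,"dx":0,"dy":0,"dz":0,"ax":0,"ay":0,"az":0},
    {"gripper":1,"dx":0,"dy":0,"dz":0,"ax":0,"ay":0,"az":0},
    {"gripper":1,"dx":0,"dy":0,"dz":0,"ax":0,"ay":0,"az":0},
    {"gripper":1,"dx":0,"dy":0,"dz":0,"ax":0,"ay":0,"az":0},
    {"gripper":1,"dx":0,"dy":0,"dz":0,"ax":0,"ay":0,"az":0},
    {"gripper":1,"dx":0,"dy":0,"dz":0,"ax":0,"ay":0,"az":0},
  ],
  newtons=40,
)

```text
time: 26.22
ee_pos: [0.5656, 0.3694, 0.0798]
eef_rot: [[-0.625, 0.78, 0.019], [0.781, 0.625, 0.007], [-0.006, 0.019, -1.0]]
force: [-0.6, 0.4, -1.3]
width: 0.639
```

```bash
python3 - <<'E'
from h import *
n=np.array([.499,-.1345]);a=-.144;u=np.array([np.cos(a),np.sin(a)]);v=np.array([-u[1],u[0]])
print(n+.115*v)
go(.518,-.021,.15,-.144+np.pi)
E
```

```text
[ 0.51550283 -0.02069026]
t 26.23 P [0.5656 0.3694 0.0798] yaw 2.246 width 0.639 F [-0.6  0.4 -1.3] tilt [ 0.019  0.007 -1.   ] q6 -0.27
now dx,dy,dz cm [-27.54 -27.98  -7.39]
az deg -43.1  after turn dx,dy,dz [ -0.89 -39.32  -7.02]
```

Request:
carry_out(
  series=[
    {"gripper":1,"dx":0,"dy":0,"dz":-2,"ax":0,"ay":0,"az":0},
    {"gripper":1,"dx":0,"dy":0,"dz":-3,"ax":0,"ay":0,"az":0},
    {"gripper":1,"dx":0,"dy":0,"dz":-3,"ax":0,"ay":0,"az":0},
    {"gripper":1,"dx":0,"dy":0,"dz":0,"ax":0,"ay":0,"az":-10},
    {"gripper":1,"dx":0,"dy":0,"dz":0,"ax":0,"ay":0,"az":-10},
    {"gripper":1,"dx":0,"dy":0,"dz":0,"ax":0,"ay":0,"az":-10},
    {"gripper":1,"dx":0,"dy":0,"dz":0,"ax":0,"ay":0,"az":-10},
    {"gripper":1,"dx":0,"dy":0,"dz":0,"ax":0,"ay":0,"az":-3},
    {"gripper":1,"dx":0,"dy":-4,"dz":0,"ax":0,"ay":0,"az":0},
    {"gripper":1,"dx":0,"dy":-5.5,"dz":0,"ax":0,"ay":0,"az":0},
    {"gripper":1,"dx":0,"dy":-5.5,"dz":0,"ax":0,"ay":0,"az":0},
    {"gripper":1,"dx":0,"dy":-5.5,"dz":0,"ax":0,"ay":0,"az":0},
    {"gripper":1,"dx":0,"dy":-5.5,"dz":0,"ax":0,"ay":0,"az":0},
    {"gripper":1,"dx":-0.5,"dy":-5.5,"dz":0,"ax":0,"ay":0,"az":0},
    {"gripper":1,"dx":-0.5,"dy":-5.5,"dz":0,"ax":0,"ay":0,"az":0},
    {"gripper":1,"dx":0,"dy":-2,"dz":0,"ax":0,"ay":0,"az":0},
    {"gripper":1,"dx":0,"dy":0,"dz":0,"ax":0,"ay":0,"az":0},
  ],
)

```text
time: 28.35
ee_pos: [0.5256, -0.0315, 0.1573]
eef_rot: [[-0.993, 0.118, 0.018], [0.118, 0.993, 0.006], [-0.017, 0.008, -1.0]]
force: [-0.9, 0.4, -1.0]
width: 0.641
```

```bash
python3 - <<'E'
from h import *
go(.517,-.021,.081,-.144+np.pi)
p=snap("wrist","w13")
for l,z in (("notepad",.01),("calculator",.018)):
  for d in arm.masks_of(p,l): print(l,d["conf"],rectpts(d["mask"],p,z))
E
```

```text
t 28.35 P [ 0.5256 -0.0315  0.1573] yaw 3.023 width 0.641 F [-0.9  0.4 -1. ] tilt [ 0.018  0.006 -1.   ] q6 -1.75
now dx,dy,dz cm [1.11 0.88 7.62]
az deg 1.4  after turn dx,dy,dz [1.   0.92 7.63]
notepad 0.55 (array([ 0.4997, -0.1323]), array([0.1018, 0.1413]), np.float32(-0.149))
```

View pics/w13.png

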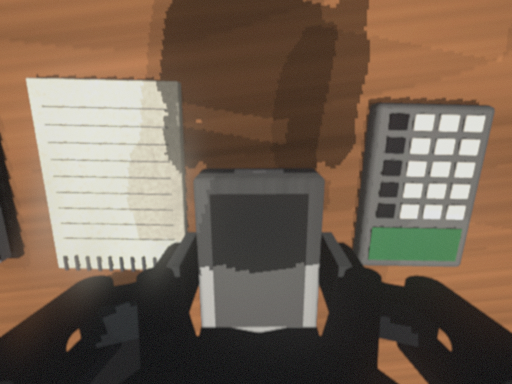

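```bash
python3 - <<'E'
from h import *
p=arm.camera("wrist")
C=np.array([ray(p,u,.018) for u in((377,103),(493,105),(466,267),(361,263))])[:,:2]
N=np.array([ray(p,u,.01) for u in((28,80),(180,80),(186,269),(60,270))])[:,:2]
print(C.mean(0),N.mean(0),N)
d=C.mean(0)-N.mean(0);print(d,np.hypot(*d))
E
```

```text
[0.52916127 0.08843608] [ 0.49979464 -0.12995522] [[ 0.42494323 -0.16916038]
 [ 0.43641651 -0.07009014]
 [ 0.5743939  -0.09133127]
 [ 0.56342495 -0.18923908]]
[0.02936663 0.2183913 ] 0.22035688593029118
```

Request:
carry_out(
  series=[
    {"gripper":1,"dx":1,"dy":0.9,"dz":1.5,"ax":0,"ay":0,"az":1.4},
    {"gripper":1,"dx":0,"dy":0,"dz":2.5,"ax":0,"ay":0,"az":0},
    {"gripper":1,"dx":0,"dy":0,"dz":1.5,"ax":0,"ay":0,"az":0},
    {"gripper":1,"dx":0,"dy":0,"dz":0,"ax":0,"ay":0,"az":0},
  ],
)

```text
time: 29.05
ee_pos: [0.518, -0.0143, 0.1013]
eef_rot: [[-0.991, 0.133, 0.019], [0.133, 0.991, 0.006], [-0.018, 0.009, -1.0]]
force: [0.0, -0.1, -1.1]
width: 0.64
```

```bash
python3 - <<'E'
from h import *
go(.517,-.021,.081,-.144+np.pi)
E
```

```text
t 29.05 P [ 0.518  -0.0143  0.1013] yaw 3.008 width 0.64 F [ 0.  -0.1 -1.1] tilt [ 0.019  0.006 -1.   ] q6 -1.71
now dx,dy,dz cm [ 0.05 -0.7   2.02]
az deg 0.6  after turn dx,dy,dz [ 0.01 -0.68  2.03]
```

Request:
carry_out(
  series=[
    {"gripper":1,"dx":0,"dy":-0.5,"dz":0.5,"ax":0,"ay":0,"az":0.5},
    {"gripper":1,"dx":0,"dy":0,"dz":0.9,"ax":0,"ay":0,"az":0},
    {"gripper":1,"dx":0,"dy":0,"dz":0.4,"ax":0,"ay":0,"az":0},
    {"gripper":1,"dx":0,"dy":0,"dz":0,"ax":0,"ay":0,"az":0},
  ],
)

```text
time: 29.55
ee_pos: [0.5184, -0.0188, 0.0834]
eef_rot: [[-0.99, 0.141, 0.022], [0.141, 0.99, 0.005], [-0.021, 0.008, -1.0]]
force: [0.2, 0.2, -1.3]
width: 0.642
```

```bash
python3 - <<'E'
from h import *
go(.517,-.0185,.080,-.144+np.pi)
E
```

```text
t 29.55 P [ 0.5184 -0.0188  0.0834] yaw 3.0 width 0.642 F [ 0.2  0.2 -1.3] tilt [ 0.022  0.005 -1.   ] q6 -1.71
now dx,dy,dz cm [0.15 0.01 0.34]
az deg 0.1  after turn dx,dy,dz [0.14 0.01 0.34]
```

Request:
carry_out(
  series=[
    {"gripper":1,"dx":0.1,"dy":0,"dz":0.3,"ax":0,"ay":0,"az":0},
    {"gripper":1,"dx":0,"dy":0,"dz":0.2,"ax":0,"ay":0,"az":0},
    {"gripper":1,"dx":0,"dy":0,"dz":0.2,"ax":0,"ay":0,"az":0},
    {"gripper":1,"dx":0,"dy":0,"dz":0,"ax":0,"ay":0,"az":0},
  ],
)

```text
time: 30.05
ee_pos: [0.5175, -0.0187, 0.0804]
eef_rot: [[-0.99, 0.142, 0.025], [0.142, 0.99, 0.005], [-0.024, 0.008, -1.0]]
force: [0.1, -0.0, -1.0]
width: 0.642
```

Request:
carry_out(
  series=[
    {"gripper":1,"dx":0,"dy":0,"dz":0.3,"ax":0,"ay":0,"az":0},
    {"gripper":1,"dx":0,"dy":0,"dz":0,"ax":0,"ay":0,"az":0},
  ],
)

```text
time: 30.3
ee_pos: [0.518, -0.0188, 0.0797]
eef_rot: [[-0.99, 0.141, 0.028], [0.141, 0.99, 0.004], [-0.027, 0.008, -1.0]]
force: [0.5, 0.4, -0.9]
width: 0.644
```

Request:
carry_out(
  series=[
    {"gripper":-1,"dx":0,"dy":0,"dz":0,"ax":0,"ay":0,"az":0},
    {"gripper":-1,"dx":0,"dy":0,"dz":0,"ax":0,"ay":0,"az":0},
    {"gripper":-1,"dx":0,"dy":0,"dz":0,"ax":0,"ay":0,"az":0},
    {"gripper":-1,"dx":0,"dy":0,"dz":0,"ax":0,"ay":0,"az":0},
    {"gripper":-1,"dx":0,"dy":0,"dz":-3,"ax":0,"ay":0,"az":0},
    {"gripper":-1,"dx":0,"dy":0,"dz":-5,"ax":0,"ay":0,"az":0},
    {"gripper":-1,"dx":0,"dy":0,"dz":-5,"ax":0,"ay":-1.4,"az":0},
    {"gripper":-1,"dx":0,"dy":0,"dz":-5,"ax":0,"ay":0,"az":0},
    {"gripper":-1,"dx":0,"dy":0,"dz":-4,"ax":0,"ay":0,"az":0},
    {"gripper":-1,"dx":0,"dy":0,"dz":0,"ax":0,"ay":0,"az":0},
  ],
)

```text
time: 31.55
ee_pos: [0.5096, -0.0196, 0.3052]
eef_rot: [[-0.989, 0.141, 0.051], [0.142, 0.99, 0.001], [-0.05, 0.008, -0.999]]
force: [-0.0, -0.1, -0.2]
width: 0.999
```

```bash
python3 - <<'E'
from h import *
p=snap("wrist","w14")
go(.585,-.41,.3,1.5)
for l,z in (("notepad",.01),("calculator",.018),("ink_tin_center",.024)):
  for d in arm.masks_of(p,l): print(l,d["conf"],rectpts(d["mask"],p,z))
E
```

```text
t 31.6 P [ 0.5091 -0.0195  0.3034] yaw 2.999 width 1.003 F [0.6 0.1 0.5] tilt [ 0.047  0.002 -0.999] q6 -1.71
now dx,dy,dz cm [-13.03 -37.59   0.62]
az deg 85.9  after turn dx,dy,dz [-38.42  10.33   0.34]
notepad 0.95 (array([ 0.5001, -0.1322]), array([0.1028, 0.1415]), np.float32(-0.146))
calculator 0.67 (array([0.5299, 0.0841]), array([0.083 , 0.1199]), np.float32(-0.125))
ink_tin_center 0.66 (array([ 0.5191, -0.0188]), array([0.0553, 0.0814]), np.float32(-0.144))
```

View pics/w14.png

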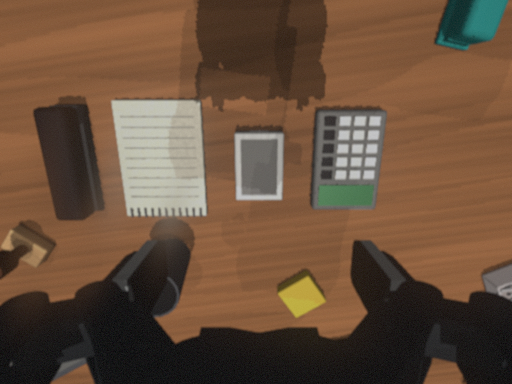

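Request:
carry_out(
  series=[
    {"gripper":-1,"dx":0,"dy":0,"dz":0,"ax":0,"ay":2.8,"az":0},
    {"gripper":-1,"dx":0,"dy":0,"dz":0,"ax":0,"ay":0,"az":10.6},
    {"gripper":-1,"dx":0,"dy":0,"dz":0,"ax":0,"ay":0,"az":10.6},
    {"gripper":-1,"dx":0,"dy":0,"dz":0,"ax":0,"ay":0,"az":10.6},
    {"gripper":-1,"dx":0,"dy":0,"dz":0,"ax":0,"ay":0,"az":10.6},
    {"gripper":-1,"dx":0,"dy":0,"dz":0,"ax":0,"ay":0,"az":10.6},
    {"gripper":-1,"dx":0,"dy":0,"dz":0,"ax":0,"ay":0,"az":10.6},
    {"gripper":-1,"dx":0,"dy":0,"dz":0,"ax":0,"ay":0,"az":10.6},
    {"gripper":-1,"dx":0,"dy":0,"dz":0,"ax":0,"ay":0,"az":10.6},
    {"gripper":-1,"dx":-4.8,"dy":1.3,"dz":0,"ax":0,"ay":0,"az":0},
    {"gripper":-1,"dx":-4.8,"dy":1.3,"dz":0,"ax":0,"ay":0,"az":0},
    {"gripper":-1,"dx":-4.8,"dy":1.3,"dz":0,"ax":0,"ay":0,"az":0},
    {"gripper":-1,"dx":-4.8,"dy":1.3,"dz":0,"ax":0,"ay":0,"az":0},
    {"gripper":-1,"dx":-4.8,"dy":1.3,"dz":0,"ax":0,"ay":0,"az":0},
    {"gripper":-1,"dx":-4.8,"dy":1.3,"dz":0,"ax":0,"ay":0,"az":0},
    {"gripper":-1,"dx":-4.8,"dy":1.3,"dz":0,"ax":0,"ay":0,"az":0},
    {"gripper":-1,"dx":-4.8,"dy":1.3,"dz":0,"ax":0,"ay":0,"az":0},
    {"gripper":-1,"dx":0,"dy":0,"dz":0,"ax":0,"ay":0,"az":0},
  ],
)

```text
time: 34.0
ee_pos: [0.5821, -0.4216, 0.258]
eef_rot: [[0.077, 0.996, -0.054], [0.997, -0.075, 0.034], [0.03, -0.056, -0.998]]
force: [-0.1, 0.6, -0.7]
width: 1.0
```

```bash
python3 - <<'E'
from h import *
go(.585,-.33,.112)
p=snap("wrist","w15")
print(find(p,"stamp_center"),find(p,"pen_pot_center"))
for l,z in (("stamp_center",.02),("stapler_center",.048)):
  for d in arm.masks_of(p,l): print(l,d["conf"],rectpts(d["mask"],p,z))
E
```

```text
t 34.0 P [ 0.5821 -0.4216  0.258 ] yaw 1.494 width 1.0 F [-0.1  0.6 -0.7] tilt [-0.054  0.034 -0.998] q6 -0.71
now dx,dy,dz cm [ 8.71  0.43 14.87]
[(0.93, [0.583, -0.331, 0.059], [266, 89])] [(0.65, [0.401, -0.479, 0.067], [88, 264])]
stapler_center 0.68 (array([ 0.4935, -0.2594]), array([0.0142, 0.1201]), np.float32(-0.095))
```

View pics/w15.png

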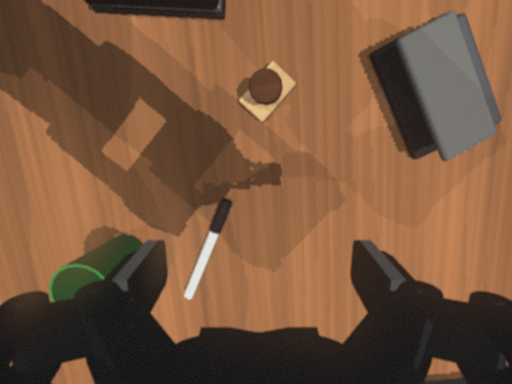

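Request:
carry_out(
  series=[
    {"gripper":-1,"dx":0,"dy":0,"dz":0,"ax":-3.2,"ay":-1.7,"az":0},
    {"gripper":-1,"dx":0,"dy":0,"dz":0,"ax":0,"ay":0,"az":0},
  ],
)

```text
time: 34.5
ee_pos: [0.5834, -0.4149, 0.2632]
eef_rot: [[0.069, 0.998, 0.004], [0.998, -0.069, -0.003], [-0.003, 0.004, -1.0]]
force: [0.6, -0.5, -1.1]
width: 0.995
```

```bash
python3 - <<'E'
from h import *
p=snap("wrist","w16")
hsv=p["frame"].astype(int); m=((hsv.sum(2)<200)).astype(np.uint8)
m[:, :200]=0; m[:,330:]=0; m[150:]=0;m[:30]=0
n,lab,stt,cen=cv2.connectedComponentsWithStats(m)
for i in range(1,n):
    if stt[i,4]>150: print(stt[i],cen[i],ray(p,cen[i],.06))
go(.583,-.33,.112)
cv2.imwrite("pics/w16c.png",cv2.resize(p["frame"][30:150,200:340],None,fx=4,fy=4))
E
```

```text
t 34.55 P [ 0.5836 -0.4151  0.2631] yaw 1.502 width 1.003 F [-0.5 -0.2  0.8] tilt [ 0.004 -0.003 -1.   ] q6 -0.71
now dx,dy,dz cm [ 8.52 -0.7  15.08]
```

View pics/w16c.png

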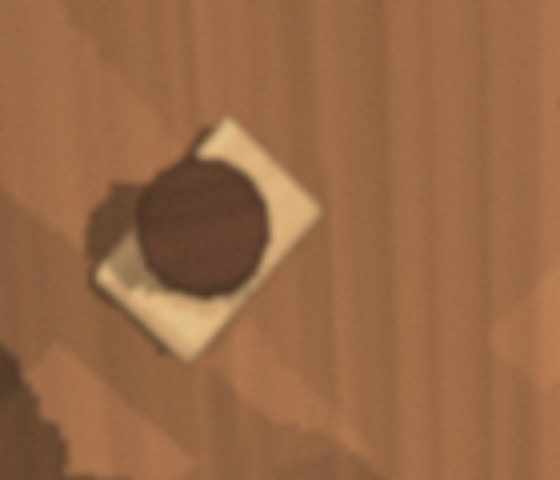

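```bash
python3 - <<'E'
from h import *
p=arm.camera("wrist")
k=ray(p,(250.8,86.8),.06); b=ray(p,(252,89.5),.02); print(k,b)
go(k[0],k[1],.112)
E
```

```text
[ 0.58287754 -0.32962237  0.06      ] [ 0.58327705 -0.32924764  0.02      ]
t 34.6 P [ 0.5836 -0.4154  0.2628] yaw 1.502 width 1.001 F [ 0.3 -1.  -0.2] tilt [ 0.003 -0.003 -1.   ] q6 -0.71
now dx,dy,dz cm [ 8.59 -0.72 15.05]
```

Request:
carry_out(
  series=[
    {"gripper":-0.5,"dx":4.3,"dy":-0.4,"dz":0,"ax":0,"ay":0,"az":0},
    {"gripper":-0.5,"dx":4.2,"dy":-0.3,"dz":2,"ax":0,"ay":0,"az":0},
    {"gripper":-0.5,"dx":0,"dy":0,"dz":4,"ax":0,"ay":0,"az":0},
    {"gripper":-0.5,"dx":0,"dy":0,"dz":3,"ax":0,"ay":0,"az":0},
    {"gripper":-0.5,"dx":0,"dy":0,"dz":1,"ax":0,"ay":0,"az":0},
    {"gripper":-0.5,"dx":0,"dy":0,"dz":0,"ax":0,"ay":0,"az":0},
  ],
)

```text
time: 35.35
ee_pos: [0.5837, -0.327, 0.1618]
eef_rot: [[0.067, 0.998, 0.002], [0.998, -0.067, -0.003], [-0.003, 0.002, -1.0]]
force: [0.1, 0.3, 0.0]
width: 0.745
```

```bash
python3 - <<'E'
from h import *
go(.583,-.3295,.112)
p=snap("wrist","w17")
E
```

```text
t 35.35 P [ 0.5837 -0.327   0.1618] yaw 1.503 width 0.745 F [0.1 0.3 0. ] tilt [ 0.002 -0.003 -1.   ] q6 -0.62
now dx,dy,dz cm [-0.24 -0.07  4.98]
```

View pics/w17.png

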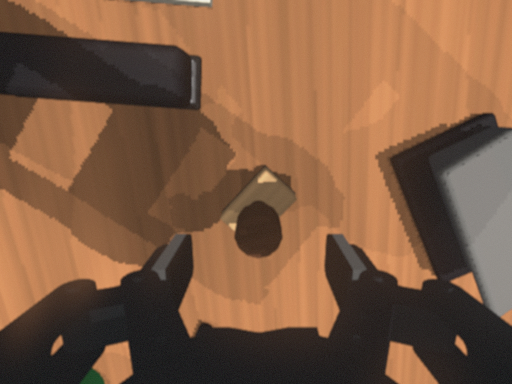

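Request:
carry_out(
  series=[
    {"gripper":-0.5,"dx":-0.2,"dy":0,"dz":2,"ax":0,"ay":0,"az":0},
    {"gripper":-0.5,"dx":0,"dy":0,"dz":2,"ax":0,"ay":0,"az":0},
    {"gripper":-0.5,"dx":0,"dy":0,"dz":1,"ax":0,"ay":0,"az":0},
    {"gripper":-0.5,"dx":0,"dy":0,"dz":0,"ax":0,"ay":0,"az":0},
  ],
)

```text
time: 35.9
ee_pos: [0.5856, -0.3314, 0.1169]
eef_rot: [[0.068, 0.998, 0.01], [0.998, -0.068, -0.01], [-0.009, 0.011, -1.0]]
force: [0.3, 0.1, 0.3]
width: 0.751
```

```bash
python3 - <<'E'
from h import *
go(.583,-.3295,.112)
p=snap("wrist","w18")
E
```

```text
t 35.9 P [ 0.5856 -0.3314  0.1169] yaw 1.503 width 0.751 F [0.3 0.1 0.3] tilt [ 0.01 -0.01 -1.  ] q6 -0.62
now dx,dy,dz cm [ 0.18 -0.28  0.49]
```

View pics/w18.png

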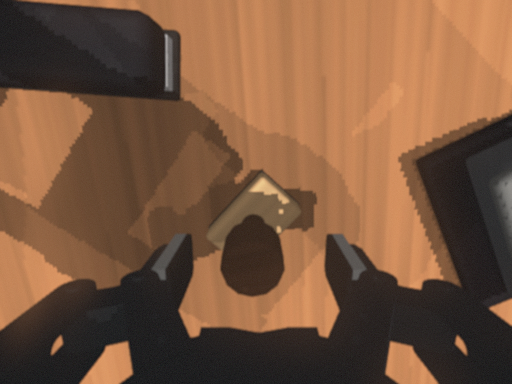

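Request:
carry_out(
  series=[
    {"gripper":-0.5,"dx":0.2,"dy":-0.3,"dz":0.5,"ax":0.6,"ay":0.5,"az":0},
    {"gripper":-0.5,"dx":0,"dy":0,"dz":0,"ax":0,"ay":0,"az":0},
    {"gripper":1,"dx":0,"dy":0,"dz":0,"ax":0,"ay":0,"az":0},
    {"gripper":1,"dx":0,"dy":0,"dz":0,"ax":0,"ay":0,"az":0},
    {"gripper":1,"dx":0,"dy":0,"dz":0,"ax":0,"ay":0,"az":0},
    {"gripper":1,"dx":0,"dy":0,"dz":0,"ax":0,"ay":0,"az":0},
    {"gripper":1,"dx":0,"dy":0,"dz":0,"ax":0,"ay":0,"az":0},
    {"gripper":1,"dx":0,"dy":0,"dz":0,"ax":0,"ay":0,"az":0},
    {"gripper":1,"dx":0,"dy":0,"dz":0,"ax":0,"ay":0,"az":0},
  ],
  newtons=40,
)

```text
time: 37.08
ee_pos: [0.5833, -0.3296, 0.1144]
eef_rot: [[0.068, 0.998, 0.003], [0.998, -0.068, -0.003], [-0.003, 0.003, -1.0]]
force: [0.4, -0.2, 0.3]
width: 0.315
```

```bash
python3 - <<'E'
from h import *
p=snap("wrist","w19")
go(.519,-.019,.2,.58)
E
```

```text
t 37.12 P [ 0.5833 -0.3296  0.1144] yaw 1.503 width 0.313 F [-0.2  0.2 -0.3] tilt [ 0.003 -0.003 -1.   ] q6 -0.62
now dx,dy,dz cm [30.53 -8.5  -8.67]
az deg 52.9  after turn dx,dy,dz [ 11.64 -29.51  -8.56]
```

View pics/w19.png

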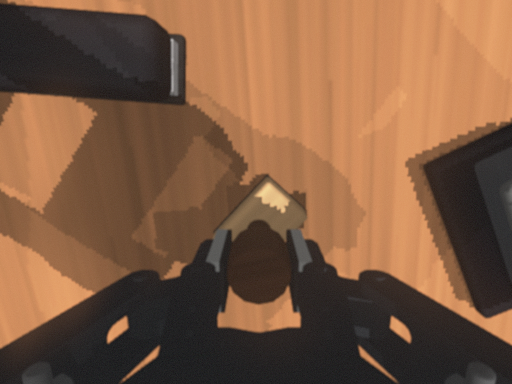

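Request:
carry_out(
  series=[
    {"gripper":1,"dx":0,"dy":0,"dz":-2,"ax":0,"ay":0,"az":0},
    {"gripper":1,"dx":0,"dy":0,"dz":-4,"ax":0,"ay":0,"az":0},
    {"gripper":1,"dx":0,"dy":0,"dz":-4,"ax":0,"ay":0,"az":0},
    {"gripper":1,"dx":0,"dy":0,"dz":-4,"ax":0,"ay":0,"az":0},
    {"gripper":1,"dx":0,"dy":0,"dz":0,"ax":0,"ay":0,"az":8.8},
    {"gripper":1,"dx":0,"dy":0,"dz":0,"ax":0,"ay":0,"az":8.8},
    {"gripper":1,"dx":0,"dy":0,"dz":0,"ax":0,"ay":0,"az":8.8},
    {"gripper":1,"dx":0,"dy":0,"dz":0,"ax":0,"ay":0,"az":8.8},
    {"gripper":1,"dx":0,"dy":0,"dz":0,"ax":0,"ay":0,"az":8.8},
    {"gripper":1,"dx":0,"dy":0,"dz":0,"ax":0,"ay":0,"az":8.8},
    {"gripper":1,"dx":1.5,"dy":-3.8,"dz":0,"ax":0,"ay":0,"az":0},
    {"gripper":1,"dx":1.9,"dy":-4.8,"dz":0,"ax":0,"ay":0,"az":0},
    {"gripper":1,"dx":1.9,"dy":-4.8,"dz":0,"ax":0,"ay":0,"az":0},
    {"gripper":1,"dx":1.9,"dy":-4.8,"dz":0,"ax":0,"ay":0,"az":0},
    {"gripper":1,"dx":1.9,"dy":-4.8,"dz":0,"ax":0,"ay":0,"az":0},
    {"gripper":1,"dx":1.5,"dy":-3.8,"dz":0,"ax":0,"ay":0,"az":0},
    {"gripper":1,"dx":0,"dy":0,"dz":0,"ax":0,"ay":0,"az":0},
  ],
)

```text
time: 39.25
ee_pos: [0.5297, -0.0366, 0.2549]
eef_rot: [[0.853, 0.521, -0.004], [0.521, -0.853, 0.003], [-0.002, -0.004, -1.0]]
force: [-0.7, -0.3, -0.4]
width: 0.312
```

```bash
python3 - <<'E'
from h import *
p=snap("wrist","w20")
go(.519,-.019,.145,.58)
for d in arm.masks_of(p,"ink_tin_center"): print(d["conf"],rectpts(d["mask"],p,.024))
p=arm.camera("top")
for d in arm.masks_of(p,"ink_tin_center"): print("top",d["conf"],rectpts(d["mask"],p,.024))
E
```

```text
t 39.3 P [ 0.5301 -0.0379  0.2549] yaw 0.547 width 0.321 F [-0.3  0.2  0.8] tilt [-0.003  0.002 -1.   ] q6 0.73
now dx,dy,dz cm [ 0.06 -2.15 11.  ]
az deg -1.9  after turn dx,dy,dz [ 0.11 -2.19 10.99]
0.65 (array([ 0.5208, -0.0186]), array([0.0554, 0.081 ]), np.float32(-0.145))
```

View pics/w20.png

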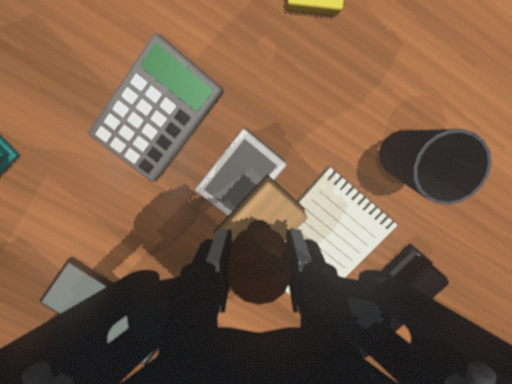

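Request:
carry_out(
  series=[
    {"gripper":1,"dx":0.1,"dy":-1.1,"dz":0,"ax":0,"ay":0,"az":0},
    {"gripper":1,"dx":0.1,"dy":-1.1,"dz":2,"ax":0,"ay":0,"az":0},
    {"gripper":1,"dx":0,"dy":0,"dz":3,"ax":0,"ay":0,"az":0},
    {"gripper":1,"dx":0,"dy":0,"dz":3,"ax":0,"ay":0,"az":0},
    {"gripper":1,"dx":0,"dy":0,"dz":1,"ax":0,"ay":0,"az":0},
    {"gripper":1,"dx":0,"dy":0,"dz":0,"ax":0,"ay":0,"az":0},
  ],
)

```text
time: 40.2
ee_pos: [0.5205, -0.0212, 0.163]
eef_rot: [[0.859, 0.513, -0.002], [0.513, -0.859, 0.002], [-0.0, -0.003, -1.0]]
force: [0.4, -0.7, -0.1]
width: 0.313
```

```bash
python3 - <<'E'
from h import *
p=snap("wrist","w21"); p=snap("scene","s21")
cv2.imwrite("pics/s21c.png",cv2.resize(p["frame"][140:280,150:330],None,fx=4,fy=4))
go(.5198,-.0187,.1385)
E
```

```text
t 40.3 P [ 0.5208 -0.0212  0.1638] yaw 0.538 width 0.315 F [-1.8  0.4 -0.1] tilt [ 0.     0.002 -1.   ] q6 0.76
now dx,dy,dz cm [ 0.04 -0.26  2.53]
```

View pics/w21.png

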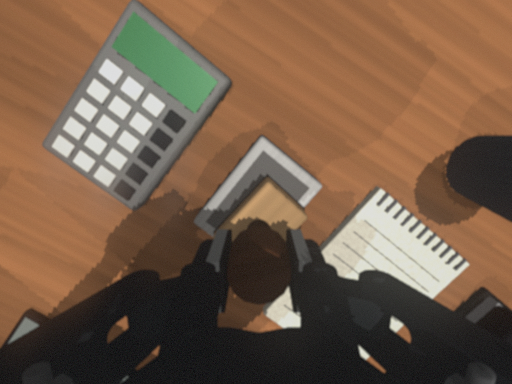

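View pics/s21c.png

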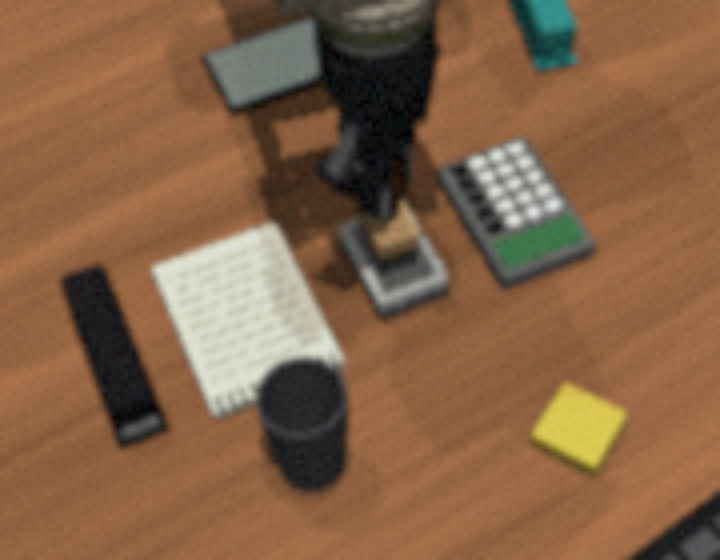

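Request:
carry_out(
  series=[
    {"gripper":1,"dx":0,"dy":-0.3,"dz":0.8,"ax":0,"ay":0,"az":0},
    {"gripper":1,"dx":0,"dy":0,"dz":0.8,"ax":0,"ay":0,"az":0},
    {"gripper":1,"dx":0,"dy":0,"dz":0.4,"ax":0,"ay":0,"az":0},
    {"gripper":1,"dx":0,"dy":0,"dz":0,"ax":0,"ay":0,"az":0},
  ],
)

```text
time: 40.8
ee_pos: [0.5196, -0.0185, 0.144]
eef_rot: [[0.858, 0.513, 0.003], [0.513, -0.858, 0.001], [0.003, 0.001, -1.0]]
force: [-1.0, -0.1, -1.3]
width: 0.313
```

```bash
python3 - <<'E'
from h import *
go(.5198,-.0187,.1385)
E
```

```text
t 40.8 P [ 0.5196 -0.0185  0.144 ] yaw 0.538 width 0.313 F [-1.  -0.1 -1.3] tilt [ 0.003  0.001 -1.   ] q6 0.77
now dx,dy,dz cm [0.   0.02 0.55]
```

Request:
carry_out(
  series=[
    {"gripper":1,"dx":0,"dy":0,"dz":0.3,"ax":0,"ay":0,"az":0},
    {"gripper":1,"dx":0,"dy":0,"dz":0.2,"ax":0,"ay":0,"az":0},
    {"gripper":1,"dx":0,"dy":0,"dz":0.2,"ax":0,"ay":0,"az":0},
    {"gripper":1,"dx":0,"dy":0,"dz":0,"ax":0,"ay":0,"az":0},
  ],
)

```text
time: 41.3
ee_pos: [0.5202, -0.0184, 0.1386]
eef_rot: [[0.858, 0.513, 0.006], [0.513, -0.858, 0.0], [0.005, 0.003, -1.0]]
force: [-1.0, -0.2, -1.0]
width: 0.315
```

Request:
carry_out(
  series=[
    {"gripper":1,"dx":0,"dy":0,"dz":0.2,"ax":0,"ay":0,"az":0},
    {"gripper":1,"dx":0,"dy":0,"dz":0,"ax":0,"ay":0,"az":0},
  ],
)

```text
time: 41.55
ee_pos: [0.5207, -0.0183, 0.1386]
eef_rot: [[0.858, 0.513, 0.009], [0.513, -0.858, 0.0], [0.007, 0.004, -1.0]]
force: [0.2, -0.8, 0.3]
width: 0.314
```

The force has swung to about +0.3 N and the height stays at 0.1386, the expected value on the tin. I'll release, rise straight up and look.

Request:
carry_out(
  series=[
    {"gripper":-0.6,"dx":0,"dy":0,"dz":0,"ax":0,"ay":0,"az":0},
    {"gripper":-0.6,"dx":0,"dy":0,"dz":0,"ax":0,"ay":0,"az":0},
    {"gripper":-0.6,"dx":0,"dy":0,"dz":0,"ax":0,"ay":0,"az":0},
    {"gripper":-0.6,"dx":0,"dy":0,"dz":0,"ax":0,"ay":0,"az":0},
    {"gripper":-0.6,"dx":0,"dy":0,"dz":-2,"ax":0,"ay":0,"az":0},
    {"gripper":-0.6,"dx":0,"dy":0,"dz":-4,"ax":0,"ay":0,"az":0},
    {"gripper":-0.6,"dx":0,"dy":0,"dz":-5,"ax":0,"ay":0,"az":0},
    {"gripper":-0.6,"dx":0,"dy":0,"dz":-5,"ax":0,"ay":0,"az":0},
    {"gripper":-0.6,"dx":-5,"dy":1,"dz":-3,"ax":0,"ay":0,"az":0},
    {"gripper":-0.6,"dx":-5,"dy":1,"dz":0,"ax":0,"ay":0,"az":0},
    {"gripper":-0.6,"dx":-5,"dy":1,"dz":0,"ax":0,"ay":0,"az":0},
    {"gripper":-0.6,"dx":0,"dy":0,"dz":0,"ax":0,"ay":0,"az":0},
  ],
)

```text
time: 43.05
ee_pos: [0.4028, -0.1238, 0.333]
eef_rot: [[0.858, 0.514, 0.007], [0.514, -0.858, -0.002], [0.005, 0.005, -1.0]]
force: [0.2, 0.2, 0.3]
width: 0.799
```

```bash
python3 - <<'E'
from h import *
p=snap("scene","s22")
cv2.imwrite("pics/s22c.png",cv2.resize(p["frame"][140:280,150:330],None,fx=4,fy=4))
Z={"notepad":.010,"calculator":.017,"ink_tin_center":.024,"stapler_center":.048,"stamp_center":.044,"note_block_center":.016}
for n in ["scene","wrist","top"]:
    p=snap(n,n+"22"); print(n)
    for l in Z:
        for d in arm.masks_of(p,l):
            if d["conf"]>.3: print(l,round(d["conf"],2),rectpts(d["mask"],p,Z[l]))
    for l in ["stamp_center","pen_pot_center","mug_center","note_block_center"]: print(l,find(p,l))
go(.5,0,.3)
E
```

```text
scene
notepad 0.62 (array([ 0.5004, -0.1344]), array([0.1021, 0.1466]), np.float32(-0.135))
calculator 0.86 (array([0.5349, 0.082 ]), array([0.0832, 0.128 ]), np.float32(-0.12))
ink_tin_center 0.81 (array([ 0.5297, -0.0238]), array([0.0554, 0.0883]), np.float32(-0.163))
stapler_center 0.97 (array([ 0.5006, -0.2337]), array([0.0348, 0.1543]), np.float32(-0.15))
stapler_center 0.69 (array([0.3792, 0.213 ]), array([0.0472, 0.1656]), np.float32(-0.337))
stamp_center 0.5 (array([ 0.5149, -0.0167]), array([0.0396, 0.0933]), np.float32(-0.374))
note_block_center 0.91 (array([0.714 , 0.0106]), array([0.054 , 0.0542]), np.float32(-1.123))
stamp_center [(0.84, [0.534, -0.025, 0.042], [248, 202])]
pen_pot_center [(0.71, [0.622, -0.146, 0.061], [226, 241]), (0.64, [0.416, -0.496, 0.063], [70, 248])]
mug_center [(0.75, [0.508, 0.524, 0.069], [380, 120])]
note_block_center [(0.56, [0.714, 0.013, 0.011], [295, 247])]
wrist
notepad 0.95 (array([ 0.4987, -0.1334]), array([0.0996, 0.1403]), np.float32(-0.141))
calculator 0.59 (array([0.4811, 0.0699]), array([0.0438, 0.0944]), np.float32(-1.026))
ink_t
[... 820 characters left out ...]
ink_tin_center 0.54 (array([ 0.5212, -0.0185]), array([0.0598, 0.0886]), np.float32(-0.034))
stapler_center 0.59 (array([0.3592, 0.2262]), array([0.0396, 0.1262]), np.float32(-0.339))
stamp_center 0.56 (array([ 0.5206, -0.016 ]), array([0.0349, 0.0539]), np.float32(-0.229))
stamp_center []
pen_pot_center [(0.75, [0.409, -0.507, 0.05], [392, 219]), (0.66, [0.635, -0.152, 0.043], [299, 165])]
mug_center [(0.66, [0.5, 0.549, 0.04], [123, 204])]
note_block_center [(0.63, [0.549, -0.127, 0.011], [293, 188]), (0.49, [0.713, 0.015, 0.016], [257, 149])]
t 44.75 P [ 0.4045 -0.1224  0.3326] yaw 0.544 width 0.803 F [ 0.3  0.  -0.6] tilt [ 0.007 -0.001 -1.   ] q6 0.45
now dx,dy,dz cm [14.49 -5.55  3.32]
```

View pics/s22c.png

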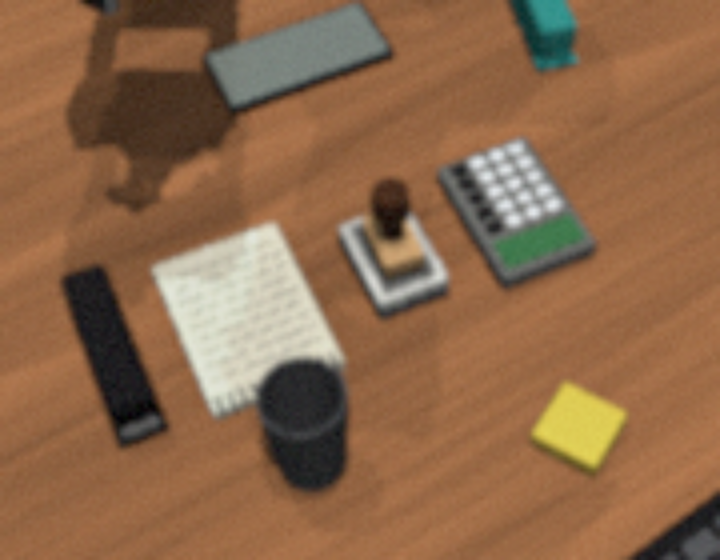

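View pics/wrist22.png

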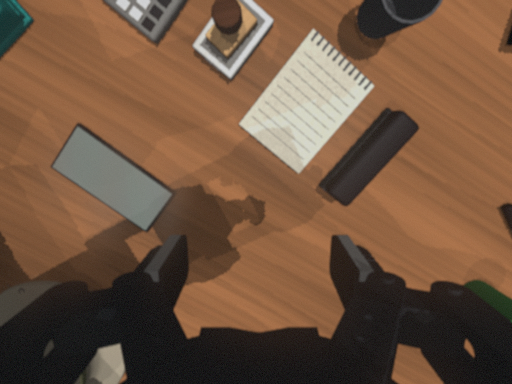

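```bash
python3 - <<'E'
from h import *
n=np.array([.499,-.134]);a=-.143;u=np.array([np.cos(a),np.sin(a)]);v=np.array([-u[1],u[0]])
f=lambda X:np.round([(X[:2]-n)@u,(X[:2]-n)@v],4)
p=arm.camera("scene")
print("pot rim",f(ray(p,(225.5,239.2),.09)),"knob",f(ray(p,(247.5,191.3),.082)))
for P in([.5,.36],):pass
print("tin",f(np.array([.520,-.0192])))
# predicted outlines
im=cv2.resize(p["frame"],None,fx=4,fy=4)
def box(c,l,w,z,col):
    q=[n+(c[0]+i*l/2)*u+(c[1]+j*w/2)*v for i,j in((1,1),(1,-1),(-1,-1),(-1,1))]
    pts=np.array([proj(p,[*x,z])*4 for x in q]).astype(int); cv2.polylines(im,[pts],True,col,1)
box((0,0),.14,.1,.01,(0,0,255)); box((.002,.115),.08,.056,.024,(0,255,0)); box((0,-.098),.13,.034,.048,(0,255,255))
t=np.linspace(0,6.3,40); c=n+.13*u
cv2.polylines(im,[np.array([proj(p,[c[0]+.03*np.cos(k),c[1]+.03*np.sin(k),.09])*4 for k in t]).astype(int)],True,(0,255,255),1)
cv2.imwrite("pics/ov.png",im[560:1130,600:1360])
E
```

```text
pot rim [0.1337 0.002 ] knob [0.0109 0.1173]
tin [0.0044 0.1166]
```

View pics/ov.png

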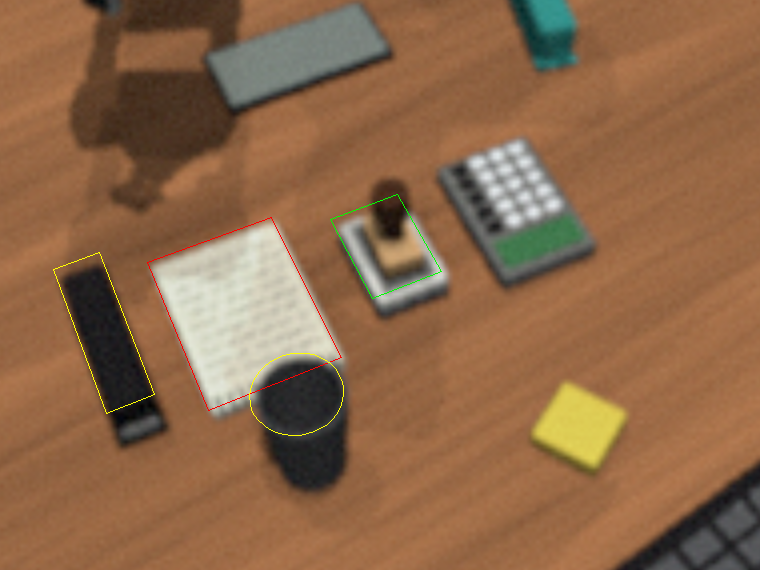

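```bash
python3 - <<'E'
from h import *
p=arm.camera("wrist")
cv2.imwrite("pics/wc.png",cv2.resize(p["frame"][0:100,170:300],None,fx=5,fy=5,interpolation=2))
p2=arm.camera("top")
cv2.imwrite("pics/tc.png",cv2.resize(p2["frame"][140:240,210:360],None,fx=5,fy=5,interpolation=2))
E
```

```text
(no output)
```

View pics/wc.png

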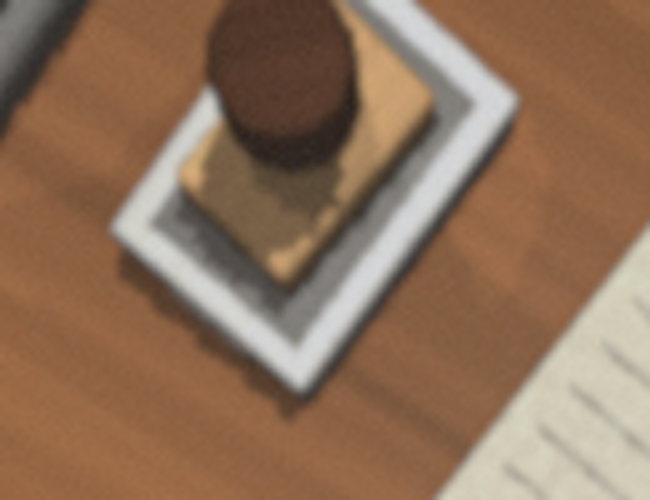

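View pics/tc.png

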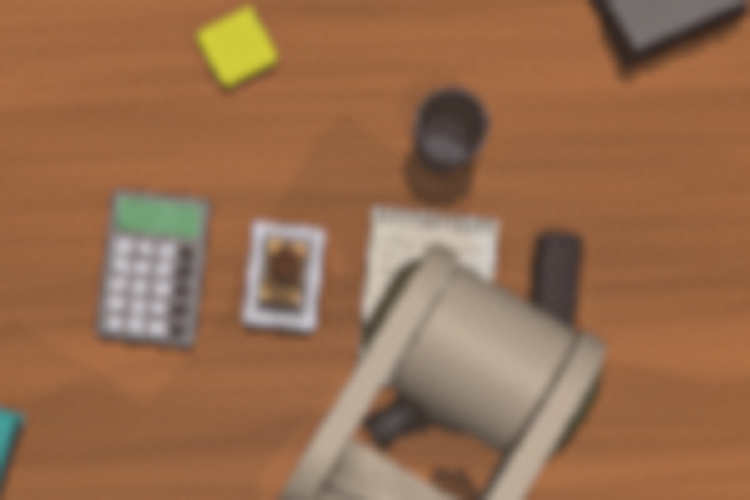

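```bash
python3 -c "
from plant import arm
print(arm.hand_in(), arm.state()['time'])"
```

```text
the job is handed in; nothing more can be done
the job is handed in; nothing more can be done
```

The desk is set out as asked, and I handed the job in after about 45 s of robot time. The hand-in gave no verdict, so these figures come from my own last camera checks.

| Item | Measured position, notepad frame | Asked for |
|---|---|---|
| Dark pen pot | x about 0.134 m, y about 0.002 m, upright behind the spiral edge | x 0.130, y 0 |
| Black stapler | TCP when released at x about 0.000, y about -0.099 m, parallel within about 0.01 rad | x 0, y -0.098 |
| Ink tin | x about 0.004 m, y about 0.116 m, parallel; gaps to notepad and calculator about equal | midway, level |
| Rubber stamp | Standing upright, centred on the tin in the wrist and top views | middle of the tin |

- **Left alone:** I did not touch the green pot or the turquoise stapler. The mug and the note block measure within about 2 mm of where they were.
- **Disagreement between cameras:** The scene camera put things about 4–8 mm farther from the robot than the wrist camera. The stapler's outline sat about 5 mm farther back there than planned, still well inside the 20 mm limit. Comparing the stamp and tin within the same picture still showed the stamp centred.
- **False detections:** The networks gave a few in the last pictures. The arm hid part of the notepad in the top view, so I ignored that reading. I also set aside partly visible items and one note-block hit on the notepad.

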